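Prop the recipe tablet against the spice cabinet

TASK

Set the recipe tablet up for cooking: take the empty amber bottle out of the cabinet door's way and stand it in the wooden tray, then swing the cabinet door fully shut. Lay the grey trivet flat on the ledge along the foot of the door as a non-slip base, no more than about two finger-widths clear of it and centred on it. Then lift the tablet out of its charging dock and gently stand its foot on the middle of the trivet, right way up, leaning back at a reading angle against the top of the shut door, screen facing out and square to the door; leave the egg cup, bottle opener and red jar where they are.

Things in the scene. Friction and masses are not known exactly. Their poses are not given: they have to be found in the camera images.
- cabinet: Birch spice cabinet fixed on the ledge, 130 mm deep (its x), 220 wide (its y), 160 high. Origin: centre of its underside. Front looks to its own -x, +z up. With the door shut, the door's outer face is the plane 80 mm from the origin towards -x, over the full width (y -110 to +110 mm), from 4 to 158 mm above the ledge
- door (a joint): Angle a of the cabinet door (rad): 0 = shut, grows as it opens, to 1.7. Door 220 mm wide, 154 high, 15 thick; upright hinge axis at x -80, y -110 mm of the cabinet frame, in the outer face, which runs from it along (-sin a, cos a) in the cabinet's x, y. Friction 0.03 N m, stays where left; the magnetic catch has no noticeable pull: push it home. Edge pull at the free edge, 3 mm proud
- bottle_center (a point): Empty amber glass bottle, 140 mm tall, standing on the ledge in the door's way. Point on its axis half-way up, 70 mm above its underside; +z along its axis. Body 46 mm in diameter up to 85 mm above the underside, neck 26 mm in diameter from 100 to 132 mm, lip 29 mm in diameter at the top. 0.11 to 0.22 kg
- tray: Shallow open wooden tray fixed to the ledge, 110 mm (its x) by 170 mm (its y) outside, walls 5 mm thick and 22 mm high, floor 5 mm thick. Origin: centre of its underside. The red jar stands in its +y half; its -y half is free for the bottle
- trivet_center (a point): Long flat grey trivet (firm silicone, keeps its shape), 200 mm (its x) by 60 mm (its y) by 10 mm thick, loose on the ledge. Two oblong cut-outs go right through it, each 34 mm (x) by 40 mm (y), leaving a bar 24 mm wide (x) across its middle to take it by. Point at its centre, half-way up; +z is up. About 0.13 kg
- dock: Birch charging dock fixed to the ledge. Origin: on the ledge under the middle of the slot that holds the tablet. The slot is 15 mm wide (along the dock's x), runs along its y, its floor is 12 mm above the ledge, and its dividers reach 82 mm above the ledge; a second, wider slot on the +x side is empty
- tablet_center (a point): Tablet computer in a black kitchen case, 12 mm thick (its x), 150 mm wide (its y), 220 mm high (its z), standing upright in the dock with some play (it may tilt a few degrees), its lower 70 mm between the dividers. Point at its centre. +z points to its top edge, -x is the screen side. 0.36 to 0.54 kg
- egg_cup: White ceramic egg cup, 50 mm in diameter, 63 mm tall; origin at the centre of its underside. A bystander: leave it alone
- opener: Flat steel bottle opener lying on the ledge, 120 mm long (its x), up to 36 mm wide, 5 mm thick; origin near its middle, on the underside. A bystander: leave it alone
- jar: Capped red spice jar, 42 mm in diameter, 85 mm tall, standing in the tray; origin at the centre of its underside. A bystander: leave it alone
There are look-alikes about, which are no part of the job. Of the things like the part that bears tablet_center, leave any that is blue; of the rest the smaller one is meant. What is meant by the part that bears trivet_center is not blue, and is the smaller of those in its own colour.

How it is judged:
On the way, in this order (a step that is already met when the one before it is completed fails the run):
1. the amber bottle stands upright in the tray, let go (x of bottle_center in the frame of tray between -0.05 and 0.05 m and y of bottle_center in the frame of tray between -0.08 and 0.08 m and z of bottle_center in the frame of tray between 0.06 and 0.085 m and angle between bottle_center's own z axis and vertical below 0.12 rad and contact force between bottle and the fingers below 0.1 N), for 0.2 s.
2. the door is fully shut (value of joint door below 0.03 rad), for 0.2 s.
3. the trivet lies flat along the foot of the shut door, let go (value of joint door below 0.03 rad and x of trivet_center in the frame of cabinet between -0.155 and -0.1 m and y of trivet_center in the frame of cabinet between -0.05 and 0.05 m and z of trivet_center in the frame of cabinet below 0.012 m and angle between the x axis of trivet_center and the y axis of cabinet, either way round below 0.2 rad and angle between trivet_center's own z axis and vertical below 0.06 rad and contact force between trivet and the fingers below 0.1 N), for 0.2 s.
4. the tablet stands on the trivet and leans against the door, screen out, let go (value of joint door below 0.03 rad and x of trivet_center in the frame of cabinet between -0.155 and -0.1 m and y of trivet_center in the frame of cabinet between -0.05 and 0.05 m and z of trivet_center in the frame of cabinet below 0.012 m and angle between the x axis of trivet_center and the y axis of cabinet, either way round below 0.2 rad and angle between trivet_center's own z axis and vertical below 0.06 rad and angle between tablet_center's own z axis and vertical between 0.1 and 0.6 rad and angle between tablet_center's own x axis and vertical above 1.66 rad and angle between the y axis of tablet_center and the y axis of cabinet, either way round below 0.17 rad and y of tablet_center in the frame of cabinet between -0.05 and 0.05 m and contact force between tablet and trivet above 1.5 N and contact force between tablet and cabinet above 0.1 N and contact force between tablet and the fingers below 0.1 N), for 0.2 s.
At the end, for the whole second after the job is handed in: Bottle upright in tray; door shut (0.03 rad); trivet flat on the ledge along the door (0.2 rad), at most 45 mm off it, centred within 50 mm; tablet at rest on the trivet, leaning 6 to 34 degrees back on the door, screen out, square within 0.17 rad, centred within 50 mm (x of bottle_center in the frame of tray between -0.05 and 0.05 m and y of bottle_center in the frame of tray between -0.08 and 0.08 m and z of bottle_center in the frame of tray between 0.06 and 0.085 m and angle between bottle_center's own z axis and vertical below 0.12 rad and value of joint door below 0.03 rad and x of trivet_center in the frame of cabinet between -0.155 and -0.1 m and y of trivet_center in the frame of cabinet between -0.05 and 0.05 m and z of trivet_center in the frame of cabinet below 0.012 m and angle between the x axis of trivet_center and the y axis of cabinet, either way round below 0.2 rad and angle between trivet_center's own z axis and vertical below 0.06 rad and angle between tablet_center's own z axis and vertical between 0.1 and 0.6 rad and angle between tablet_center's own x axis and vertical above 1.66 rad and angle between the y axis of tablet_center and the y axis of cabinet, either way round below 0.17 rad and y of tablet_center in the frame of cabinet between -0.05 and 0.05 m and contact force between tablet and trivet above 1.5 N and contact force between tablet and cabinet above 0.1 N and linear speed of tablet below 0.02 m/s and angular speed of tablet below 0.1 rad/s); the robot touches nothing.
It fails at once if the egg cup, bottle opener or red jar is moved more than 25 mm (distance of any of egg_cup, opener, jar from where it was at the start of the episode above 0.025 m).
It fails at once if the bottle is tipped over (angle between bottle_center's own z axis and vertical above 0.7 rad).
It fails at once if the tablet falls over (angle between tablet_center's own z axis and vertical above 0.9 rad).
It fails at once if the tablet is dropped or banged down: over 60 N on the trivet, or moving at over 0.2 m/s while touching it (contact force between tablet and trivet above 60 N or (contact force between tablet and trivet above 0.5 N and linear speed of tablet above 0.2 m/s)).
It also fails if it takes over 72 s, if anything falls off the work surface, if the arm or the gripper's body presses on something with over 40 N, if the wrist force passes 120 N, or if a joint passes its speed limit or range.

ROBOT

A 7-joint arm with a two-finger parallel gripper is mounted at the origin on the work surface. World frame = base frame: x ahead of the robot, y to its left, z up, the work surface at z = 0. Lengths are in m, angles in rad, forces in N, time in s.
With the tool pointing down it reaches from about 0.425 to 1.025 m from the base axis. Payload 3.6 kg.
Tool frame: the origin (TCP) lies between the finger pads; the fingertips stand 11 mm ahead of it and the grasp point (between the pads) lies 8 mm behind it; y points along the fingers, z is the direction in which the jaws open and shut, and the axes are right-handed (so a half turn about y gives the same grasp; the last joint's range is limited). The gripper opens to 85 mm and grips with 20 to 120 N. Pads are 22 mm wide; open, the fingers measure 114 mm over their backs; the gripper's body (76 mm by 85 mm) begins 54 mm behind the grasp point. The pads swing forward as they close: fully open they stand 13 mm farther back than shut.
Start: joints at [-1.274, 0.591, 0.048, 1.609, -0.033, 0.943, -0.034], TCP at [0.275, 0.671, 0.242] pointing down, gripper open.
Joint ranges: [-2.69, 2.69], [-0.47, 2.24], [-1.27, 1.36], [0.19, 2.51], [-1.53, 4.68], [0.08, 2.07], [-3.09, 3.09]. Speed limits (rad/s): [2.57, 2.57, 3.14, 3.14, 3.14, 3.14, 3.14].

INTERFACE

Orientations are given as a unit quaternion [w, x, y, z].
In Python, from cell import r, imaging gives the robot as it stands.
- The arm moves only by the tool play_rows, never from a script. Its arguments are lists of equal length, an entry for each row: "delta_pos": the shift along the world's x, y, z in m, a list of three; "angular": the turn, a rotation vector about the world's x, y, z in degrees, a list of three. A call has 1 to 5 rows; each row is the pose to reach, as a shift and turn from the pose measured when the call began; what a row does not reach only later rows make up. A row lasts 1/10 s, in which the tool goes at most 50 mm and 8.59 degrees, less where a joint would pass 70% of its speed; a pose out of reach is approached as far as the arm can. A call with a gripper value outside its range is refused whole. "jaw" is the opening, from -1 (shut) to 1 (fully open), so that 0 is half open, set as the call begins (left out, the last holds). The fingers move at their own pace and stop on an object; "force" is the grip in N (left out, the last holds). Time passes only in rows, so rows that repeat a pose let the fingers close. It gives the time, the measured TCP pose, the force and the opening at its end, in the units of the state.
- r.state(): the state, without advancing time (a new reading comes with each control period).
- imaging.grab_frame(name): name is "side" or "top"; returns (picture, depth): 420x560x3 uint8, red, green, blue; 420x560 float32, m along the optical axis (not along the pixel's ray), 0 where there is no reading.
- imaging.camera_params(name): a dict with "fx", "fy", "cx", "cy" (pixels), "k1" (the pictures are not rectified: a ray, as slopes to the right and down, at radius r is drawn at 1 + k1 r^2 times it, then the intrinsics apply), "cam_to_world" (4x4, takes a point from camera to world coordinates). Camera axes: x right, y down, z forward; pixel columns grow to the right and rows downward; lengths in m; the calibration is good to about 2 mm. A picture is of the moment at which its call begins. camera_params takes no time and is no camera call.
- r.close_job(): hands the job in, once; it reports no verdict.
The state is a dict: "t": time; "joints": joint angles; "dq": joint speeds; "joint_torque": joint torques, N m; "position": TCP position; "tcp_rot": TCP orientation; "contact_force": force on the tool from outside, world axes, zero at the start; "wrist_torque": the same for the moment, N m; "width": finger opening in m.
Only numpy, scipy, OpenCV 4.12 (cv2) and the standard library are available. Lean on these libraries where they do the work, as an engineer would, in place of code of your own. Each camera call takes 0.05 s, during which the arm holds its last target.

## Working session

There is one attempt and no reset: what is moved stays moved. The work goes in short steps, Python scripts to look and compute and a tool call to move; the robot and the scene stay as the last step left them, time stands still between calls to the robot, and variables do not carry over. Pictures are saved under pics/ and viewed, and the job is handed in when it is done.

Besides the shell and the picture viewer there is one more tool, called after ">>>" in YAML: its name, and indented under it one key for each argument. play_rows: Moves the arm, as the interface text tells. Its arguments: {"type":"object","properties":{"delta_pos":{"type":"array","items":{"type":"array","items":{"type":"number"}}},"angular":{"type":"array","items":{"type":"array","items":{"type":"number"}}},"jaw":{"type":"number"},"force":{"type":"number"}},"required":["delta_pos","angular"]}

```bash
ls; mkdir -p pics; python3 - <<'E'
from cell import r, imaging
import cv2,numpy as np
for n in ("side","top"):
    p,d=imaging.grab_frame(n); cv2.imwrite(f"pics/{n}0.png",p[:,:,::-1]); np.savez(f"{n}0.npz",p=p,d=d)
    print(imaging.camera_params(n))
print(r.state())
E
```

```text
pics
{'fx': 406.2624346078536, 'fy': 406.2624346078536, 'cx': 282.6883932733465, 'cy': 211.98796567705904, 'k1': -0.027165634470884104, 'cam_to_world': array([[-0.94006512,  0.27717735, -0.19862098,  0.74560975],
       [ 0.34094821,  0.7543788 , -0.56095182,  0.59012512],
       [-0.00564768, -0.59505071, -0.80366831,  1.02812551],
       [ 0.        ,  0.        ,  0.        ,  1.        ]])}
{'fx': 520.2674542443856, 'fy': 520.2674542443856, 'cx': 279.15127352701836, 'cy': 212.51240541864811, 'k1': -0.19370667154713045, 'cam_to_world': array([[ 0.02181575, -0.99580079,  0.08890928,  0.37910284],
       [-0.99965503, -0.02302789, -0.01263051, -0.05698796],
       [ 0.01462487, -0.08860306, -0.99595964,  1.5075989 ],
       [ 0.        ,  0.        ,  0.        ,  1.        ]])}
{'t': 0.1, 'joints': array([-1.27449869,  0.59205813,  0.04828885,  1.60970544, -0.03334015,
        0.9426889 , -0.03367182]), 'dq': array([ 1.87674800e-04, -1.48929509e-03, -8.39699945e-04, -9.18855058e-04,
        1.69247613e-03, -7.24506325e-05, -4.85976533e-04]), 'joint_torque': array([ 4.89189610e-03, -5.49996293e+01,  1.55341297e+00, -1.98824233e+01,
        9.71439353e-03,  3.82111233e-03, -1.23282496e-05]), 'position': array([0.27519636, 0.66995275, 0.24122835]), 'tcp_rot': array([-0.69300811,  0.69444313, -0.13702391,  0.13679526]), 'contact_force': array([ 0.10133882,  1.06541442, -0.42049865]), 'wrist_torque': array([-0.02284681, -0.02516375,  0.01225264]), 'width': 0.08595098057121985}
```

View pics/side0.png

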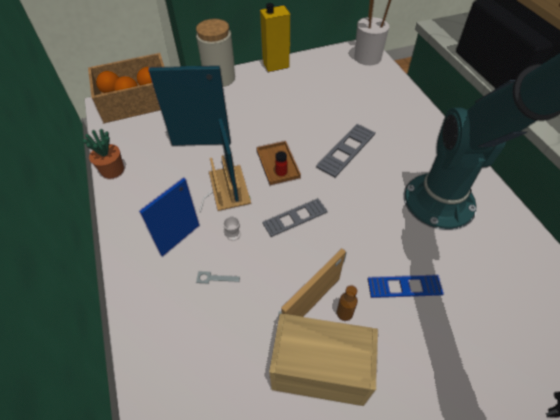

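View pics/top0.png

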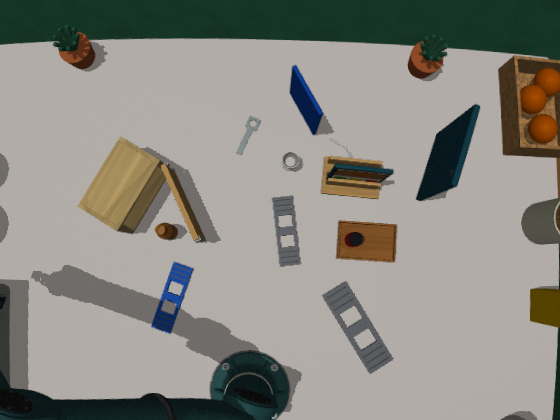

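```bash
cat > h.py <<'E'
import cv2,numpy as np
from cell import r, imaging
def cam(n):
    c=imaging.camera_params(n); K=np.array([[c['fx'],0,c['cx']],[0,c['fy'],c['cy']],[0,0,1]]); return K,np.array([c['k1'],0,0,0,0.]),c['cam_to_world']
def cloud(n,d):
    K,D,T=cam(n); h,w=d.shape
    u,v=np.meshgrid(np.arange(w),np.arange(h))
    s=cv2.undistortPoints(np.stack([u,v],-1).reshape(-1,1,2).astype(float),K,D).reshape(h,w,2)
    P=np.dstack([s*d[...,None],d[...,None]])@T[:3,:3].T+T[:3,3]
    P[d<=0]=np.nan
    return P
def proj(n,X):
    K,D,T=cam(n); X=(np.atleast_2d(X)-T[:3,3])@T[:3,:3]
    return cv2.projectPoints(X,np.zeros(3),np.zeros(3),K,D)[0].reshape(-1,2)
def grab(n,tag):
    p,d=imaging.grab_frame(n); cv2.imwrite(f"pics/{n}{tag}.png",p[:,:,::-1]); np.savez(f"{n}{tag}.npz",p=p,d=d); return p,cloud(n,d)
def load(n,tag):
    z=np.load(f"{n}{tag}.npz"); return z['p'],cloud(n,z['d'])
def crop(n,tag,x0,x1,y0,y1,out,s=4):
    p=cv2.imread(f"pics/{n}{tag}.png")[y0:y1,x0:x1]
    cv2.imwrite(f"pics/{out}.png",cv2.resize(p,None,fx=s,fy=s,interpolation=cv2.INTER_CUBIC))
E
python3 - <<'E'
from h import *
for n in("top","side"):
    p,P=load(n,0)
    print(n,np.nanmedian(P[...,2]))
# orthographic map from both, area x 0.2..1, y -0.5..0.5 2mm/px ; colour by image, height max
for n in("top","side"):
    p,P=load(n,0)
    v=np.isfinite(P[...,2]); X=P[v]; C=p[v]
    o=np.argsort(X[:,2]); X=X[o];C=C[o]
    im=np.zeros((500,600,3),np.uint8)
    i=((1.1-X[:,0])/0.002).astype(int); j=((0.6-X[:,1])/0.002).astype(int)
    m=(i>=0)&(i<499)&(j>=0)&(j<599)
    im[i[m],j[m]]=C[m][:,::-1]; im[i[m]+1,j[m]]=C[m][:,::-1]
    cv2.imwrite(f"pics/ortho_{n}.png",im)
crop("top",0,260,420,140,280,"c_top1",5)
crop("top",0,70,230,120,260,"c_top2",5)
E
```

```text
top 0.0011036965954338562
side -0.0007065160254957625
```

View pics/c_top1.png

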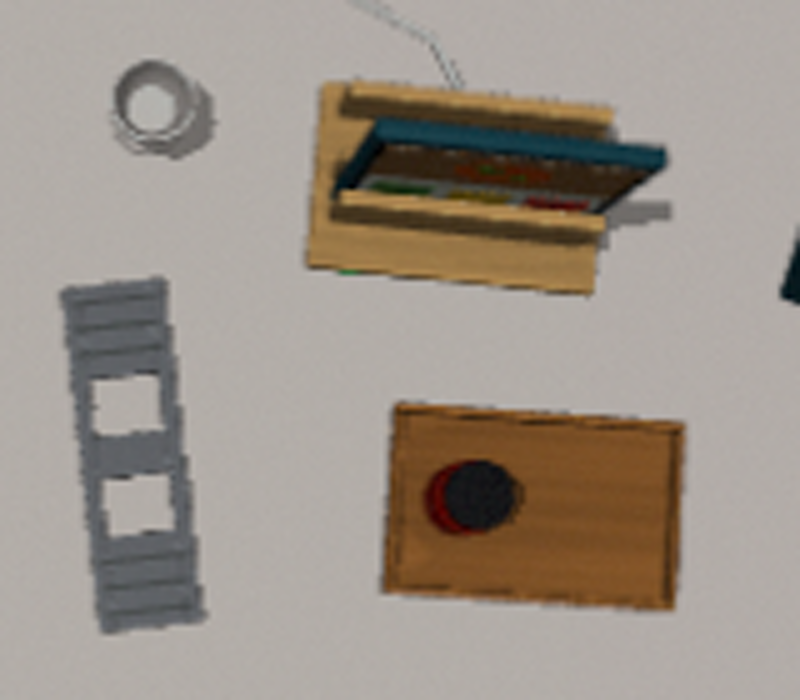

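View pics/c_top2.png

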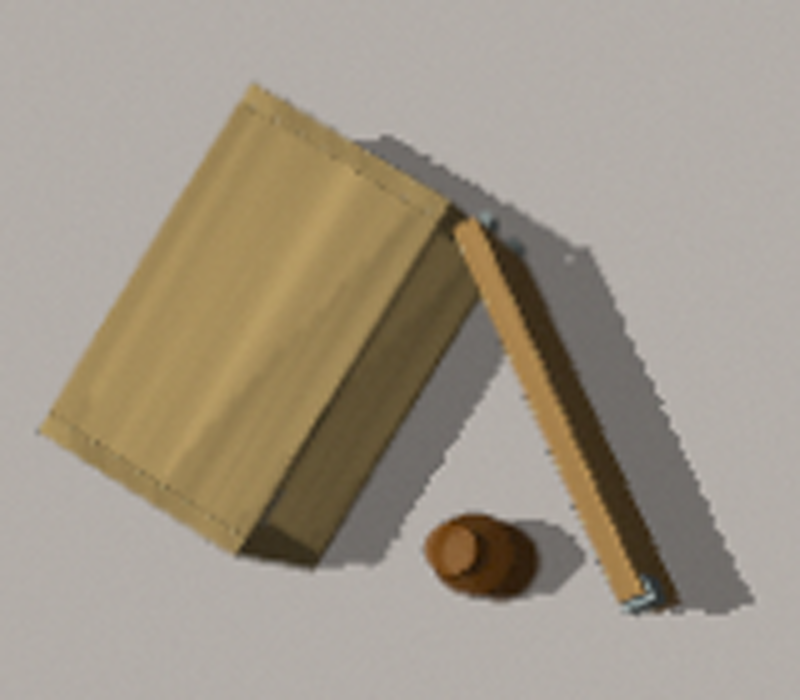

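View pics/ortho_top.png

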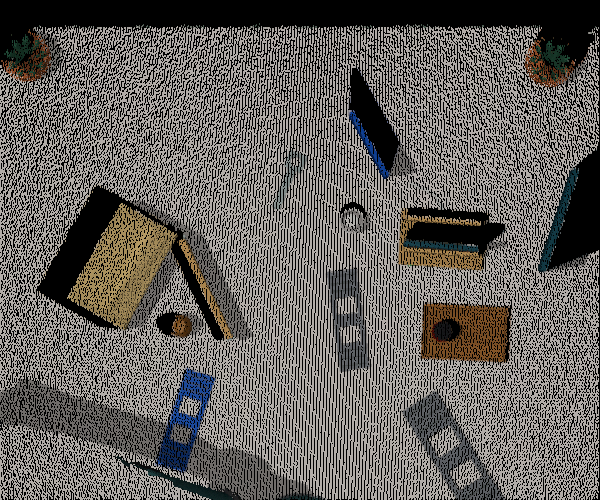

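```bash
cat >> h.py <<'E'
def onplane(n,px,z):
    K,D,T=cam(n); s=cv2.undistortPoints(np.array(px,float).reshape(-1,1,2),K,D).reshape(-1,2)
    R=np.c_[s,np.ones(len(s))]@T[:3,:3].T
    return T[:3,3]+R*((z-T[2,3])/R[:,2])[:,None]
def rect(X):
    (c,s,a)=cv2.minAreaRect(X[:,:2].astype(np.float32)); b=cv2.boxPoints((c,s,a)); e=[b[1]-b[0],b[2]-b[1]]
    l=max(e,key=np.linalg.norm); return np.array(c).round(4),np.sort(s).round(4),round(np.degrees(np.arctan2(l[1],l[0]))%180,2)
E
python3 - <<'E'
from h import *
np.set_printoptions(precision=4,suppress=True)
def reg(P,c,R): return (np.hypot(P[...,0]-c[0],P[...,1]-c[1])<R)
f=lambda a,o:[(o[0]+x/5,o[1]+y/5) for x,y in a]
cab=f([(255,85),(450,205),(240,555),(40,432)],(70,120))
C=onplane("top",cab,.16); print("cab corners",C[:,:2], np.linalg.norm(C-np.roll(C,1,0),axis=1), C.mean(0))
tv=f([(64,290),(165,280),(204,618),(103,630)],(260,140)); C=onplane("top",tv,.01); print("trivet",C[:,:2],np.linalg.norm(C-np.roll(C,1,0),axis=1),C.mean(0))
ty=f([(395,403),(685,424),(672,608),(384,593)],(260,140)); C=onplane("top",ty,.022); print("tray",C[:,:2],np.linalg.norm(C-np.roll(C,1,0),axis=1),C.mean(0))
dk=f([(320,83),(308,266),(592,294)],(260,140)); C=onplane("top",dk,.01); print("dock",C[:,:2],np.linalg.norm(C-np.roll(C,1,0),axis=1))
tb=f([(380,120),(666,150),(660,170),(372,140)],(260,140)); C=onplane("top",tb,.23); print("tab top",C[:,:2],np.linalg.norm(C-np.roll(C,1,0),axis=1),C.mean(0))
bt=f([(459,553)],(70,120)); print("bottle", onplane("top",bt,.14))
dr=f([(455,225),(475,215),(648,596),(622,608)],(70,120)); print("door", onplane("top",dr,.158)[:,:2])
for n in("top","side"):
    p,P=load(n,0); z=P[...,2]; pi=p.astype(int)
    print(n)
    m=(z>.15)&(z<.168)&reg(P,(.62,.4),.25)&(pi[...,0]>pi[...,2]+30); X=P[m]
    print(" cab/door top z",len(X),np.median(X[:,2]) if len(X) else 0)
    for nm,b in (("trivet",(P[...,0]>.35)&(P[...,0]<.58)&(P[...,1]>-.15)&(P[...,1]<-.03)&(z>.004)&(z<.02)),
                 ("tray",(P[...,0]>.36)&(P[...,0]<.52)&(P[...,1]>-.44)&(P[...,1]<-.22)&(z>.015)&(z<.03)),
                 ("trayall",(P[...,0]>.36)&(P[...,0]<.51)&(P[...,1]>-.44)&(P[...,1]<-.22)&(z>.003)&(z<.03)),
                 ("jar",(P[...,0]>.36)&(P[...,0]<.52)&(P[...,1]>-.44)&(P[...,1]<-.22)&(z>.075)&(z<.1)),
                 ("bottop",(P[...,0]>.3)&(P[...,0]<.6)&(P[...,1]>.15)&(P[...,1]<.35)&(z>.125)&(z<.15)&(pi[...,0]<160)&(pi[...,2]<70)),
                 ("tabtop",(P[...,0]>.5)&(P[...,0]<.75)&(P[...,1]>-.45)&(P[...,1]<-.18)&(z>.21)),
                 ("tabmid",(P[...,0]>.5)&(P[...,0]<.75)&(P[...,1]>-.45)&(P[...,1]<-.18)&(z>.14)&(z<.16)),
                 ("docktop",(P[...,0]>.5)&(P[...,0]<.75)&(P[...,1]>-.45)&(P[...,1]<-.18)&(z>.075)&(z<.09)&(pi[...,0]>120)),
                 ("dockall",(P[...,0]>.5)&(P[...,0]<.75)&(P[...,1]>-.45)&(P[...,1]<-.18)&(z>.006)&(z<.09)&(pi[...,0]>pi[...,2]+30)),
                 ):
        X=P[b]
        if len(X)>3: print(" ",nm,len(X),rect(X),X.min(0),X.max(0))
E
```

```text
cab corners [[0.6931 0.355 ]
 [0.629  0.2444]
 [0.4408 0.3489]
 [0.5034 0.4634]] [0.2185 0.1278 0.2154 0.1305] [0.5666 0.3529 0.16  ]
trivet [[ 0.5546 -0.0567]
 [ 0.5618 -0.1151]
 [ 0.3669 -0.1414]
 [ 0.3588 -0.0835]] [0.1976 0.0589 0.1967 0.0584] [ 0.4605 -0.0992  0.01  ]
tray [[ 0.4924 -0.2484]
 [ 0.4839 -0.4184]
 [ 0.3772 -0.4114]
 [ 0.3832 -0.2436]] [0.1092 0.1702 0.1068 0.1679] [ 0.4342 -0.3304  0.022 ]
dock [[ 0.6804 -0.2039]
 [ 0.572  -0.1982]
 [ 0.5598 -0.3655]] [0.2017 0.1086 0.1678]
tab top [[ 0.6182 -0.2127]
 [ 0.6073 -0.3581]
 [ 0.597  -0.355 ]
 [ 0.6079 -0.2087]] [0.011  0.1459 0.0108 0.1467] [ 0.6076 -0.2836  0.23  ]
bottle [[0.4459 0.2355 0.14  ]]
door [[0.6187 0.2416]
 [0.6242 0.231 ]
 [0.4252 0.1312]
 [0.4186 0.1446]]
top
 cab/door top z 4179 0.1603820029013674
  trivet 1447 (array([ 0.4652, -0.0901]), array([0.1196, 0.2295]), np.float32(179.89)) [ 0.3505 -0.1498  0.004 ] [ 0.5799 -0.0301  0.0196]
  tray 351 (array([ 0.435 , -0.3286]), array([0.1108, 0.1714]), np.float32(87.09)) [ 0.3782 -0.4164  0.0151] [ 0.4939 -0.2418  0.0292]
  trayall 2099 (array([ 0.4355, -0.32
[... 1481 characters left out ...]
.4617 -0.2614  0.0913]
  bottop 290 (array([0.4951, 0.2313]), array([0.0871, 0.1913]), np.float32(26.47)) [0.4283 0.1509 0.1251] [0.5995 0.2564 0.1499]
  tabtop 194 (array([ 0.6128, -0.2781]), array([0.0133, 0.151 ]), np.float32(85.21)) [ 0.6019 -0.3533  0.21  ] [ 0.6242 -0.2024  0.2336]
  tabmid 41 (array([ 0.6186, -0.2777]), array([0.0115, 0.1471]), np.float32(90.43)) [ 0.6123 -0.3513  0.1401] [ 0.6238 -0.2041  0.1593]
  docktop 205 (array([ 0.6316, -0.2823]), array([0.0707, 0.1515]), np.float32(86.1)) [ 0.5955 -0.3602  0.0754] [ 0.6709 -0.2058  0.0853]
  dockall 1188 (array([ 0.6241, -0.2801]), array([0.1097, 0.1709]), np.float32(85.66)) [ 0.5653 -0.3688  0.006 ] [ 0.6837 -0.1949  0.0854]
```

```bash
python3 - <<'E'
from h import *
from scipy.spatial.transform import Rotation as Ro
np.set_printoptions(precision=4,suppress=True)
s=r.state(); q=s['tcp_rot']; print(Ro.from_quat(q[[1,2,3,0]]).as_matrix())
for n in("top","side"):
    p,P=load(n,0); z=P[...,2]; hsv=cv2.cvtColor(p,cv2.COLOR_RGB2HSV); x,y=P[...,0],P[...,1]
    wood=(hsv[...,1]>60)&(hsv[...,0]<30)
    m=wood&(z>.15)&(z<.17)&(x>.38)&(x<.75)&(y>.1)&(y<.55)
    nc,l,st,_=cv2.connectedComponentsWithStats(m.astype(np.uint8))
    for k in range(1,nc):
        if st[k,4]>100: print(n,"wood top",st[k],rect(P[l==k]), np.median(z[l==k]))
    g=p.astype(int); m=(z>.003)&(z<.018)&(x>.34)&(x<.59)&(y>-.16)&(y<-.03)&(g.max(2)<140)
    nc,l,st,_=cv2.connectedComponentsWithStats(m.astype(np.uint8)); k=1+np.argmax(st[1:,4]); print(n,"trivet",rect(P[l==k]),np.median(z[l==k]))
    m=(hsv[...,1]>150)&(z>.03)&(x>.40)&(x<.49)&(y>.20)&(y<.27)&(z<.155)
    for lo,hi in((.02,.085),(.1,.132),(.134,.15)):
        X=P[m&(z>lo)&(z<hi)]
        if len(X)>5: print(n,"bot",lo,len(X),rect(X))
crop("side",0,250,410,230,410,"c_side2",4)
E
```

```text
[[ 0.925  -0.0007  0.3799]
 [-0.3799 -0.0019  0.925 ]
 [ 0.0001 -1.     -0.0021]]
top wood top [  78  137   83   94 3903] (array([0.5686, 0.3553]), array([0.1334, 0.2202]), np.float32(150.75)) 0.16050450254688386
top wood top [160 164  39  77 478] (array([0.523 , 0.1885]), array([0.017 , 0.2186]), np.float32(26.47)) 0.15860653461870555
top trivet (array([ 0.4615, -0.0975]), array([0.0621, 0.2011]), np.float32(7.66)) 0.010642647825193308
top bot 0.02 52 (array([0.4496, 0.2263]), array([0.0189, 0.0415]), np.float32(2.44))
top bot 0.1 26 (array([0.448 , 0.2315]), array([0.0162, 0.0277]), np.float32(171.13))
top bot 0.134 84 (array([0.4501, 0.2391]), array([0.0243, 0.0269]), np.float32(0.16))
side wood top [281 249  65  63 555] (array([0.5262, 0.1918]), array([0.015 , 0.2181]), np.float32(26.18)) 0.15718031489503603
side wood top [ 269  313  109   78 6363] (array([0.5711, 0.3575]), array([0.1331, 0.2197]), np.float32(150.37)) 0.15886234540912825
side trivet (array([ 0.4641, -0.0941]), array([0.0624, 0.1996]), np.float32(7.48)) 0.009354056434994318
side bot 0.02 130 (array([0.4622, 0.257 ]), array([0.0118, 0.0361]), np.float32(142.5))
side bot 0.1 46 (array([0.4558, 0.252 ]), array([0.0081, 0.0238]), np.float32(160.09))
side bot 0.134 75 (array([0.4536, 0.246 ]), array([0.0209, 0.0222]), np.float32(52.31))
```

View pics/c_side2.png

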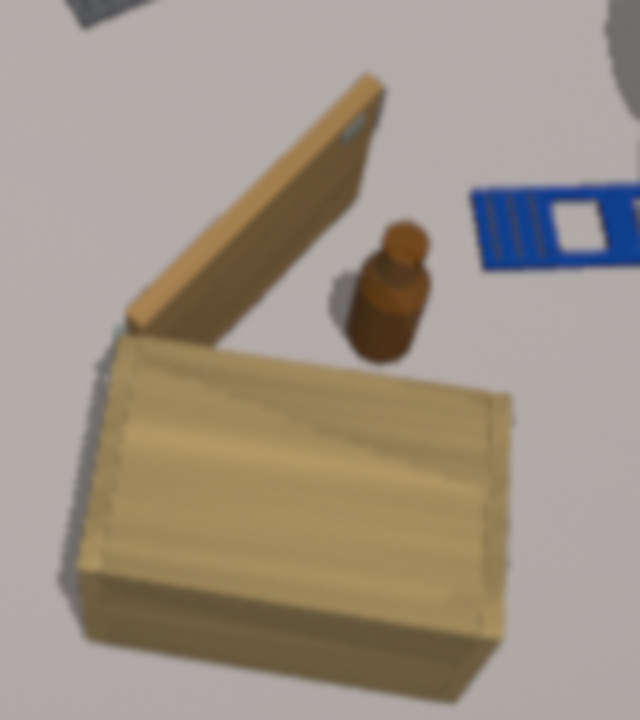

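>>> play_rows:
  delta_pos:
    - [0.018, -0.043, 0]
    - [0.036, -0.086, 0]
    - [0.054, -0.13, 0]
    - [0.072, -0.174, 0]
    - [0.09, -0.217, 0]
  angular:
    - [0, 0, -8]
    - [0, 0, -16]
    - [0, 0, -24]
    - [0, 0, -32]
    - [0, 0, -40]
  jaw: 0.4
  force: 40

```text
t: 0.6
position: [0.3655, 0.4507, 0.241]
tcp_rot: [-0.603, 0.605, -0.368, 0.367]
contact_force: [0.4, 0.1, -0.0]
width: 0.0598
```

>>> play_rows:
  delta_pos:
    - [0.018, -0.044, 0]
    - [0.036, -0.088, 0]
    - [0.054, -0.132, 0]
    - [0.072, -0.176, 0]
    - [0.086, -0.2095, 0]
  angular:
    - [0, 0, 0]
    - [0, 0, 0]
    - [0, 0, 0]
    - [0, 0, 0]
    - [0, 0, 0]

```text
t: 1.1
position: [0.452, 0.2377, 0.2408]
tcp_rot: [-0.602, 0.605, -0.369, 0.368]
contact_force: [0.5, -0.4, -0.0]
width: 0.0602
```

```bash
cat >> h.py <<'E'
from scipy.spatial.transform import Rotation as Ro
def st():
    s=r.state(); q=s['tcp_rot']; M=Ro.from_quat(q[[1,2,3,0]]).as_matrix()
    print("t",round(s['t'],2),"pos",s['position'].round(4),"jawyaw",round(np.degrees(np.arctan2(M[1,2],M[0,2])),2),"appr",M[:,1].round(3),"w",round(s['width'],4),"F",s['contact_force'].round(1),"j",s['joints'].round(2))
    return s,M
E
python3 - <<'E'
from h import *
st(); grab("top",1); grab("side",1); crop("side",1,250,410,230,410,"c1s",4); crop("top",1,70,230,120,260,"c1t",5)
E
```

```text
t 1.1 pos [0.452  0.2377 0.2408] jawyaw 27.2 appr [-0.002 -0.003 -1.   ] w 0.0602 F [ 0.5 -0.4 -0. ] j [-0.8   0.34  0.29  2.1  -0.14  0.73  0.05]
```

View pics/c1s.png

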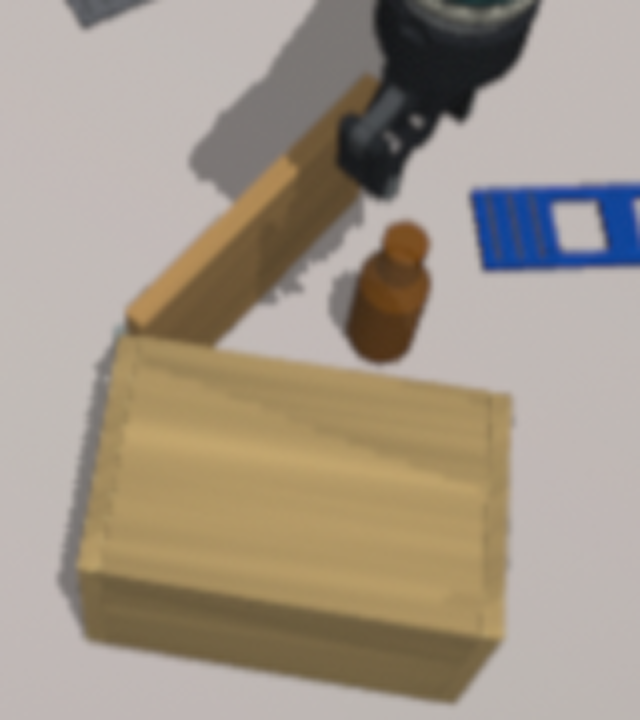

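View pics/c1t.png

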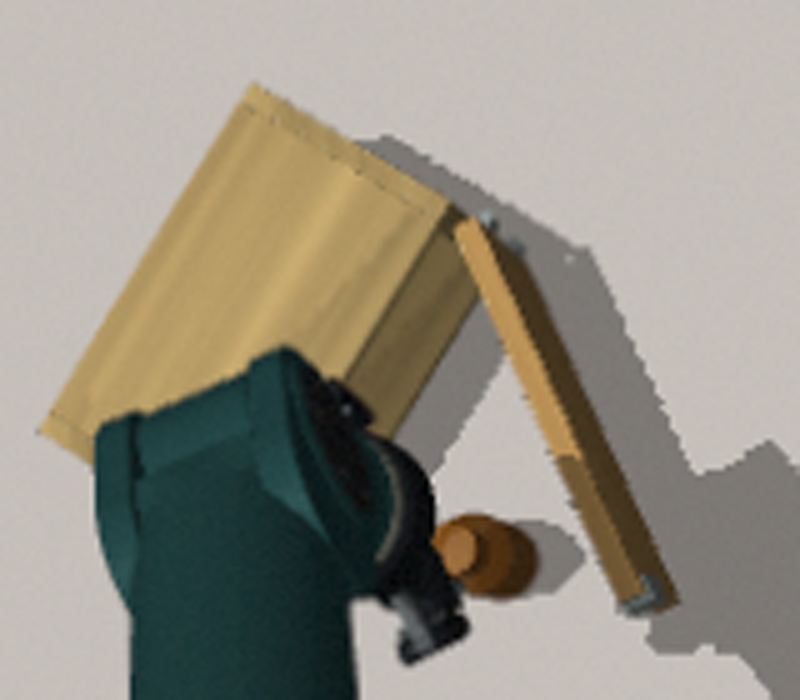

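```bash
python3 - <<'E'
from h import *
for n in("top","side"):
    p=cv2.imread(f"pics/{n}1.png")
    yaw=np.radians(27.2); u=np.array([np.cos(yaw),np.sin(yaw),0])
    t=np.array([.452,.2377,.2408])
    pts=proj(n,[t,t+u*.03,t-u*.03,t+[0,0,-.011],[.4515,.2415,.14],[.4515,.2415,0]])
    print(n,pts.round(1))
    x,y=pts[0]; x0,y0=int(x)-50,int(y)-50
    c=cv2.resize(p[y0:y0+110,x0:x0+110],None,fx=5,fy=5)
    for k,q in enumerate(pts): cv2.circle(c,(int((q[0]-x0+.5)*5),int((q[1]-y0+.5)*5)),3,[(0,0,255),(0,255,255),(0,255,255),(255,0,255),(255,0,0),(0,255,0)][k],-1)
    cv2.imwrite(f"pics/ann1{n}.png",c)
E
cd pics; python3 -c "
import cv2,numpy as np
cv2.imwrite('ann1.png',cv2.resize(np.hstack([cv2.imread('ann1top.png'),cv2.imread('ann1side.png')]),(800,400)))"
```

```text
top [[152.5 225.9]
 [147.5 214.9]
 [157.5 236.9]
 [153.5 226.2]
 [159.7 228.4]
 [169.9 231.2]]
side [[355.9 267.3]
 [347.5 276.4]
 [364.  258.6]
 [355.2 269.7]
 [350.8 289.1]
 [344.  312.3]]
```

View pics/ann1.png

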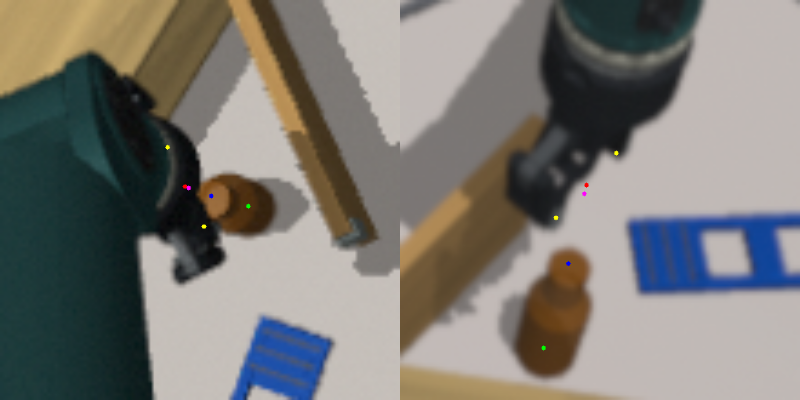

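>>> play_rows:
  delta_pos:
    - [0, 0.0035, -0.04]
    - [0, 0.0035, -0.08]
    - [0, 0.0035, -0.115]
    - [0, 0.0035, -0.1285]
    - [0, 0.0035, -0.1285]
  angular:
    - [0, 0, 0]
    - [0, 0, 0]
    - [0, 0, 0]
    - [0, 0, 0]
    - [0, 0, 0]

```text
t: 1.7
position: [0.4513, 0.2381, 0.1102]
tcp_rot: [-0.599, 0.606, -0.371, 0.37]
contact_force: [-0.8, -0.5, 0.6]
width: 0.06
```

>>> play_rows:
  delta_pos:
    - [0, 0, 0]
    - [0, 0, 0]
    - [0, 0, 0]
    - [0, 0, 0]
    - [0, 0, 0]
  angular:
    - [0, 0, 0]
    - [0, 0, 0]
    - [0, 0, 0]
    - [0, 0, 0]
    - [0, 0, 0]
  jaw: -0.8
  force: 30

```text
t: 2.2
position: [0.452, 0.2387, 0.1111]
tcp_rot: [-0.6, 0.605, -0.371, 0.37]
contact_force: [-0.6, 0.9, 3.1]
width: 0.027
```

>>> play_rows:
  delta_pos:
    - [0, 0, 0.03]
    - [0, 0, 0.07]
    - [0, 0, 0.1]
    - [0, 0, 0.12]
    - [0, 0, 0.12]
  angular:
    - [0, 0, 0]
    - [0, 0, 0]
    - [0, 0, 0]
    - [0, 0, 0]
    - [0, 0, 0]

```text
t: 2.7
position: [0.4535, 0.2394, 0.2336]
tcp_rot: [-0.602, 0.603, -0.37, 0.371]
contact_force: [-0.0, 0.3, -2.2]
width: 0.027
```

```bash
python3 - <<'E'
from h import *
st(); grab("side",2); crop("side",2,250,450,180,380,"c2s",3)
E
```

```text
t 2.7 pos [0.4535 0.2394 0.2336] jawyaw 26.81 appr [ 0.    -0.002 -1.   ] w 0.027 F [-0.   0.3 -2.2] j [-0.81  0.35  0.3   2.1  -0.15  0.71  0.06]
```

View pics/c2s.png

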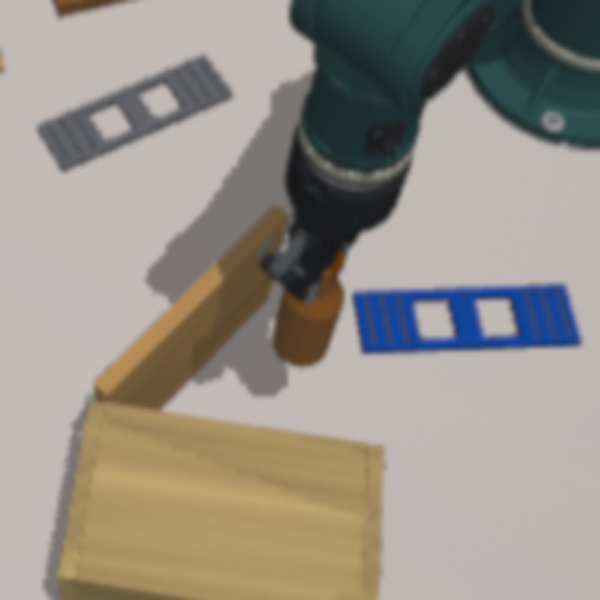

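>>> play_rows:
  delta_pos:
    - [0, 0, 0.045]
    - [0, 0, 0.088]
    - [0.015, -0.04, 0.09]
    - [0.03, -0.085, 0.09]
    - [0.04, -0.13, 0.09]
  angular:
    - [0, 0, 0]
    - [0, 0, 0]
    - [0, 0, -4]
    - [0, 0, -8]
    - [0, 0, -14]

```text
t: 3.25
position: [0.4922, 0.1075, 0.3205]
tcp_rot: [-0.55, 0.555, -0.442, 0.441]
contact_force: [0.8, -0.5, -2.8]
width: 0.027
```

>>> play_rows:
  delta_pos:
    - [0.01, -0.048, 0]
    - [0.015, -0.096, 0]
    - [0.015, -0.145, 0]
    - [0.01, -0.194, 0]
    - [0.0, -0.242, 0]
  angular:
    - [0, 0, -4]
    - [0, 0, -8]
    - [0, 0, -12]
    - [0, 0, -16]
    - [0, 0, -16]

```text
t: 3.75
position: [0.4913, -0.1361, 0.3185]
tcp_rot: [0.482, -0.488, 0.516, -0.513]
contact_force: [2.1, -0.7, -1.5]
width: 0.0272
```

```bash
python3 -c "
from h import *
st()"
```

```text
t 3.75 pos [ 0.4913 -0.1361  0.3185] jawyaw -3.34 appr [-0.009 -0.003 -1.   ] w 0.0272 F [ 2.1 -0.7 -1.5] j [-0.31  0.26  0.6   2.02 -0.18  0.92  0.33]
```

>>> play_rows:
  delta_pos:
    - [-0.011, -0.047, 0]
    - [-0.022, -0.094, 0]
    - [-0.034, -0.141, 0]
    - [-0.046, -0.188, 0]
    - [-0.057, -0.234, 0]
  angular:
    - [0, 0, 0]
    - [0, 0, 0]
    - [0, 0, 0]
    - [0, 0, 0]
    - [0, 0, 0]

```text
t: 4.25
position: [0.4325, -0.371, 0.3161]
tcp_rot: [0.482, -0.489, 0.517, -0.512]
contact_force: [1.5, 0.2, -1.4]
width: 0.0268
```

>>> play_rows:
  delta_pos:
    - [0, 0, -0.03]
    - [0, 0, -0.07]
    - [0, 0, -0.11]
    - [0, 0, -0.14]
    - [0, 0, -0.15]
  angular:
    - [0, 0, 0]
    - [0, 0, 0]
    - [0, 0, 0]
    - [0, 0, 0]
    - [0, 0, 0]

```text
t: 4.75
position: [0.4295, -0.3682, 0.161]
tcp_rot: [0.481, -0.489, 0.521, -0.508]
contact_force: [-0.5, -0.3, -1.8]
width: 0.0272
```

```bash
python3 - <<'E'
from h import *
st(); p,P=grab("side",3);grab("top",3); crop("side",3,200,350,120,240,"c3s",5); crop("top",3,300,440,180,320,"c3t",4)
E
```

```text
t 4.75 pos [ 0.4295 -0.3682  0.161 ] jawyaw -3.36 appr [-0.021  0.005 -1.   ] w 0.0272 F [-0.5 -0.3 -1.8] j [ 0.26  0.56  0.52  2.04 -0.42  0.66  0.99]
```

View pics/c3s.png

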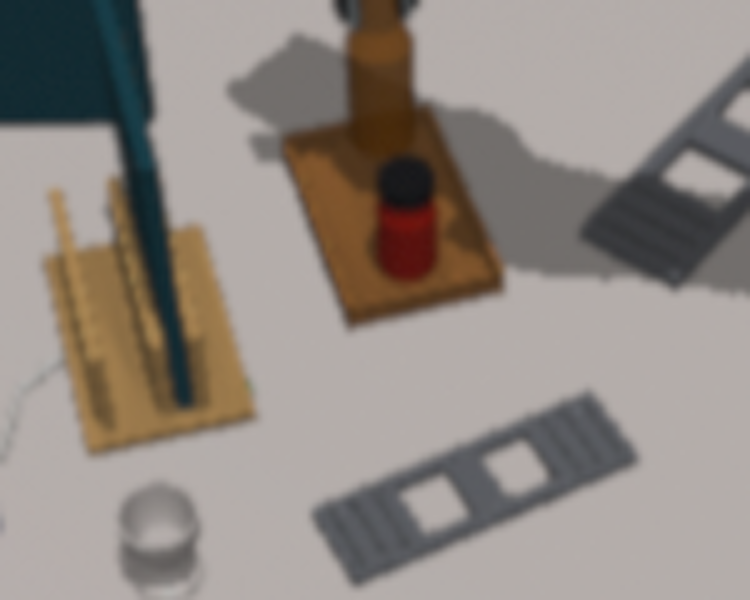

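View pics/c3t.png

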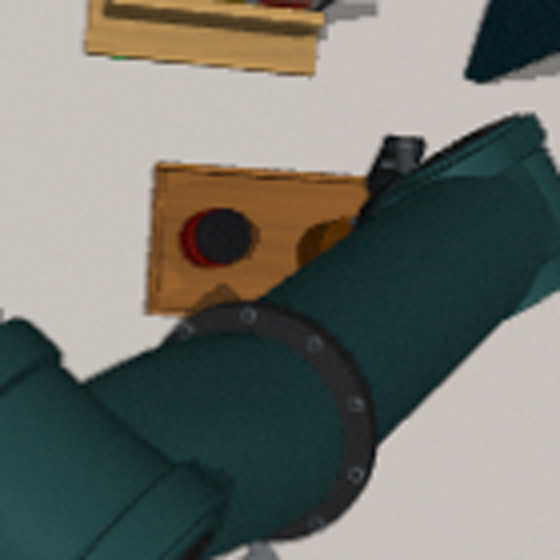

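>>> play_rows:
  delta_pos:
    - [0.003, 0, -0.015]
    - [0.005, -0.001, -0.028]
    - [0.005, -0.001, -0.036]
    - [0.005, -0.001, -0.042]
    - [0.005, -0.001, -0.043]
  angular:
    - [0, -0.6, 0]
    - [0, -1.2, 0]
    - [0, -1.2, 0]
    - [0, -1.2, 0]
    - [0, -1.2, 0]

```text
t: 5.35
position: [0.4361, -0.3709, 0.1208]
tcp_rot: [-0.486, 0.484, -0.514, 0.515]
contact_force: [-0.1, 0.0, -2.4]
width: 0.0274
```

```bash
python3 -c "
from h import *
st()"
```

```text
t 5.35 pos [ 0.4361 -0.3709  0.1208] jawyaw -3.36 appr [ 0.004  0.001 -1.   ] w 0.0274 F [-0.1  0.  -2.4] j [ 0.31  0.62  0.45  2.06 -0.49  0.57  1.05]
```

>>> play_rows:
  delta_pos:
    - [0, 0, -0.003]
    - [0, 0, -0.005]
    - [0, 0, -0.006]
  angular:
    - [0, 0, 0]
    - [0, 0, 0]
    - [0, 0, 0]

```text
t: 5.65
position: [0.4375, -0.3722, 0.1162]
tcp_rot: [-0.487, 0.484, -0.513, 0.516]
contact_force: [0.1, 0.7, 10.7]
width: 0.0273
```

>>> play_rows:
  delta_pos:
    - [0, 0, 0.001]
    - [0, 0, 0.001]
    - [0, 0, 0.001]
    - [0, 0, 0.001]
  angular:
    - [0, 0, 0]
    - [0, 0, 0]
    - [0, 0, 0]
    - [0, 0, 0]
  jaw: 0.2

```text
t: 6.05
position: [0.4375, -0.3721, 0.1172]
tcp_rot: [-0.487, 0.484, -0.513, 0.516]
contact_force: [0.3, 0.5, 0.6]
width: 0.0515
```

>>> play_rows:
  delta_pos:
    - [0, 0, 0.02]
    - [0, 0, 0.06]
    - [0, 0, 0.1]
    - [0, 0, 0.15]
    - [0, 0, 0.17]
  angular:
    - [0, 0, 0]
    - [0, 0, 0]
    - [0, 0, 0]
    - [0, 0, 0]
    - [0, 0, 0]

```text
t: 6.55
position: [0.4385, -0.374, 0.2916]
tcp_rot: [-0.487, 0.483, -0.51, 0.519]
contact_force: [0.1, -1.7, 0.6]
width: 0.0515
```

```bash
python3 - <<'E'
from h import *
st(); p,P=grab("side",4); crop("side",4,200,350,120,240,"c4s",5)
E
```

```text
t 6.55 pos [ 0.4385 -0.374   0.2916] jawyaw -3.39 appr [ 0.012 -0.005 -1.   ] w 0.0515 F [ 0.1 -1.7  0.6] j [ 0.16  0.4   0.63  1.93 -0.3   0.9   0.89]
```

View pics/c4s.png

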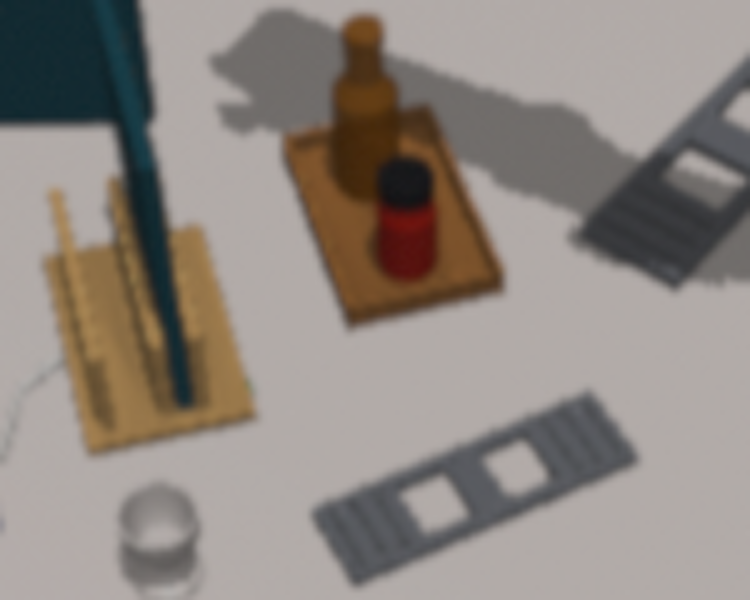

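```bash
python3 - <<'E'
import numpy as np
H=np.array([.6265,.2327])
u=lambda t:np.array([np.cos(np.radians(t)),np.sin(np.radians(t))])
for t,s in((206.4,.04),(206.4,.014),(202,.011),(197,.011),(192,.01),(187,.01),(182,.01),(177,.01),(172,.01),(167,.01),(162,.01),(157,.01),(153,.01),(150.6,.01),(150.6,.006)):
    print(t,(H+.185*u(t)+s*u(t+90)).round(4))
E
```

```text
206.4 [0.4786 0.1146]
206.4 [0.467  0.1379]
202 [0.4591 0.1532]
197 [0.4528 0.1681]
192 [0.4476 0.1845]
187 [0.4441 0.2002]
182 [0.442  0.2162]
177 [0.4412 0.2324]
172 [0.4419 0.2485]
167 [0.444  0.2646]
162 [0.4475 0.2804]
157 [0.4523 0.2958]
153 [0.4571 0.3078]
150.6 [0.4604 0.3148]
150.6 [0.4624 0.3183]
```

>>> play_rows:
  delta_pos:
    - [0.01, 0.048, 0]
    - [0.02, 0.097, 0]
    - [0.03, 0.146, 0]
    - [0.04, 0.195, 0]
    - [0.045, 0.244, 0]
  angular:
    - [0, 0, 6]
    - [0, 0, 12]
    - [0, 0, 18]
    - [0, 0, 24]
    - [0, 0, 29.5]
  jaw: -1

```text
t: 7.1
position: [0.4845, -0.1285, 0.2929]
tcp_rot: [0.604, -0.597, 0.368, -0.377]
contact_force: [1.9, -0.7, 0.3]
width: -0.0001
```

```bash
python3 -c "
from h import *
st()"
```

```text
t 7.1 pos [ 0.4845 -0.1285  0.2929] jawyaw 26.36 appr [ 0.016  0.002 -1.   ] w -0.0001 F [ 1.9 -0.7  0.3] j [-0.22  0.26  0.48  2.08 -0.17  0.83  0.82]
```

Now to (0.4786, 0.1146), then down to z 0.11.

>>> play_rows:
  delta_pos:
    - [-0.001, 0.049, 0]
    - [-0.002, 0.098, 0]
    - [-0.003, 0.147, 0]
    - [-0.005, 0.196, 0]
    - [-0.006, 0.235, 0]
  angular:
    - [0, 0, 0]
    - [0, 0, 0]
    - [0, 0.5, 0]
    - [0, 1, 0]
    - [0, 1, 0]

```text
t: 7.6
position: [0.4776, 0.1097, 0.2924]
tcp_rot: [0.602, -0.601, 0.373, -0.371]
contact_force: [1.1, -0.2, 0.3]
width: -0.0003
```

>>> play_rows:
  delta_pos:
    - [0, 0, -0.045]
    - [0, 0, -0.09]
    - [0, 0, -0.135]
    - [0, 0, -0.175]
    - [0, 0, -0.18]
  angular:
    - [0, 0, 0]
    - [0, 0, 0]
    - [0, 0, 0]
    - [0, 0, 0]
    - [0, 0, 0]

```text
t: 8.1
position: [0.474, 0.1088, 0.1083]
tcp_rot: [-0.599, 0.604, -0.376, 0.369]
contact_force: [-1.1, 0.6, 0.2]
width: -0.0002
```

```bash
python3 -c "
from h import *
st()"
```

```text
t 8.1 pos [0.474  0.1088 0.1083] jawyaw 26.5 appr [-0.012 -0.    -1.   ] w -0.0002 F [-1.1  0.6  0.2] j [-0.49  0.53  0.24  2.24 -0.31  0.41  0.46]
```

>>> play_rows:
  delta_pos:
    - [-0.007, 0.029, 0.002]
    - [-0.015, 0.0445, 0.003]
    - [-0.021, 0.0595, 0.003]
    - [-0.0265, 0.0755, 0.003]
    - [-0.03, 0.0915, 0.003]
  angular:
    - [0, 0, 0]
    - [0, 0, -4.4]
    - [0, 0, -9.4]
    - [0, 0, -14.4]
    - [0, 0, -19.4]

```text
t: 8.6
position: [0.4441, 0.2011, 0.1128]
tcp_rot: [-0.528, 0.53, -0.473, 0.465]
contact_force: [0.4, 0.1, 0.1]
width: -0.0002
```

```bash
python3 -c "
from h import *
st()"
```

```text
t 8.6 pos [0.4441 0.2011 0.1128] jawyaw 6.88 appr [-0.01   0.005 -1.   ] w -0.0002 F [0.4 0.1 0.1] j [-0.77  0.54  0.35  2.24 -0.45  0.44  0.07]
```

Next: to 162°, minus the current position (0.4441, 0.2011).

>>> play_rows:
  delta_pos:
    - [-0.002, 0.015, -0.001]
    - [-0.003, 0.0315, -0.002]
    - [-0.002, 0.0475, -0.002]
    - [0.0, 0.0635, -0.002]
    - [0.0035, 0.0795, -0.002]
  angular:
    - [0, 0, -4.9]
    - [0, 0, -9.9]
    - [0, 0, -14.9]
    - [0, 0, -19.9]
    - [0, 0, -24.9]

```text
t: 9.1
position: [0.4477, 0.2817, 0.1124]
tcp_rot: [0.415, -0.414, 0.577, -0.568]
contact_force: [0.8, -0.3, 0.3]
width: 0.0002
```

```bash
python3 - <<'E'
from h import *
st(); grab("side",5); grab("top",5); crop("side",5,230,430,200,400,"c5s",3)
E
```

```text
t 9.1 pos [0.4477 0.2817 0.1124] jawyaw -18.21 appr [-0.007  0.011 -1.   ] w 0.0002 F [ 0.8 -0.3  0.3] j [-0.99  0.6   0.49  2.16 -0.6   0.52 -0.36]
```

View pics/c5s.png

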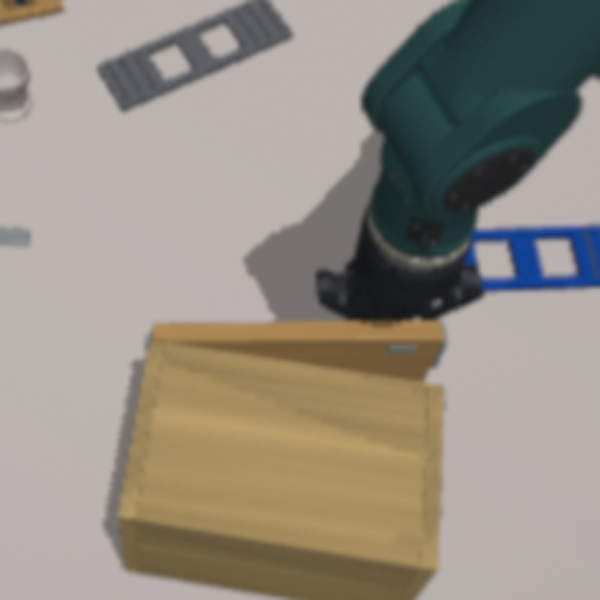

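>>> play_rows:
  delta_pos:
    - [0.0045, 0.014, -0.001]
    - [0.0095, 0.026, -0.001]
    - [0.0125, 0.033, -0.001]
    - [0.014, 0.036, -0.001]
    - [0.014, 0.036, -0.001]
  angular:
    - [0, 0, -4.6]
    - [0, 0, -8.6]
    - [0, 0, -11]
    - [0, 0, -11]
    - [0, 0, -11]

```text
t: 9.7
position: [0.4581, 0.3111, 0.1113]
tcp_rot: [0.357, -0.364, 0.612, -0.605]
contact_force: [-5.9, -13.7, 7.2]
width: 0.0001
```

```bash
python3 - <<'E'
from h import *
st(); grab("side",6); crop("side",6,230,430,200,400,"c6s",3)
E
```

```text
t 9.7 pos [0.4581 0.3111 0.1113] jawyaw -28.77 appr [-0.013  0.003 -1.   ] w 0.0001 F [ -5.9 -13.7   7.2] j [-1.07  0.65  0.56  2.1  -0.64  0.58 -0.54]
```

View pics/c6s.png

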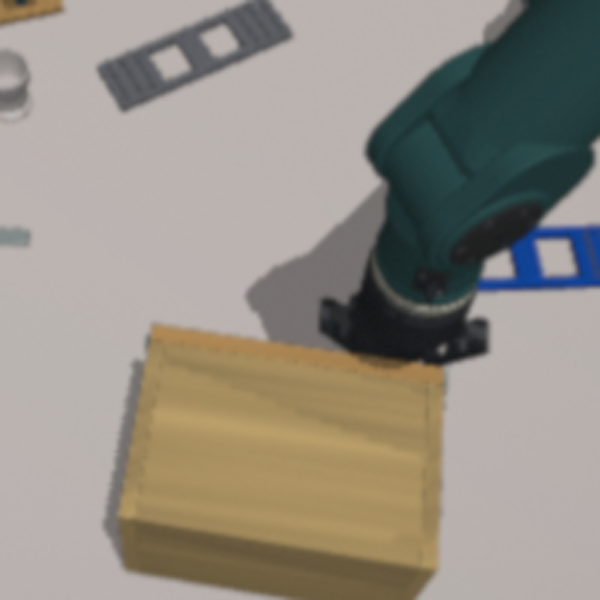

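>>> play_rows:
  delta_pos:
    - [-0.01, -0.018, 0]
    - [-0.02, -0.036, 0.03]
    - [-0.02, -0.06, 0.07]
    - [-0.01, -0.1, 0.09]
    - [0.0, -0.14, 0.1]
  angular:
    - [0, 0, 0]
    - [0, 0, 6]
    - [0, 0, 14]
    - [0, 0, 22]
    - [0, 0, 30]

```text
t: 10.25
position: [0.4592, 0.1695, 0.2141]
tcp_rot: [-0.505, 0.51, -0.494, 0.491]
contact_force: [1.1, -0.5, -1.0]
width: -0.0002
```

```bash
python3 - <<'E'
from h import *
st(); grab("side",7);  crop("side",7,230,430,200,400,"c7s",3)
E
```

```text
t 10.25 pos [0.4592 0.1695 0.2141] jawyaw 1.71 appr [-0.008 -0.001 -1.   ] w -0.0002 F [ 1.1 -0.5 -1. ] j [-0.88  0.39  0.57  2.17 -0.34  0.68 -0.05]
```

View pics/c7s.png

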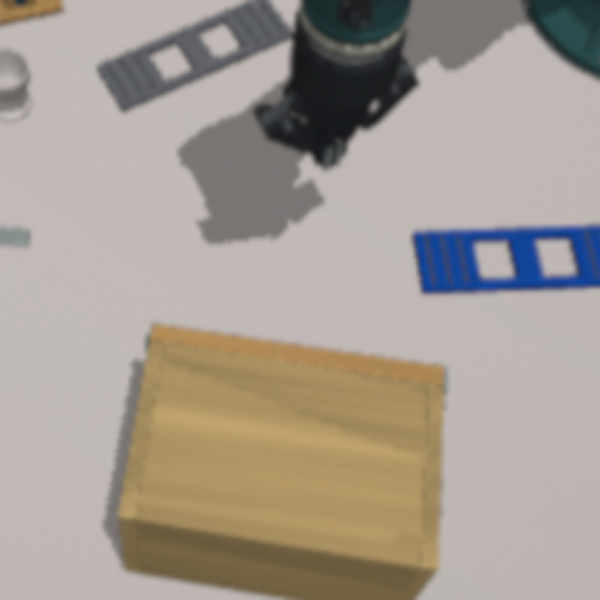

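>>> play_rows:
  delta_pos:
    - [0.004, -0.049, 0]
    - [0.008, -0.098, 0]
    - [0.008, -0.147, 0]
    - [0.006, -0.196, -0.03]
    - [0.004, -0.245, -0.07]
  angular:
    - [0, -0.2, 3]
    - [0, -0.4, 5.9]
    - [0, -0.5, 5.9]
    - [0, -0.5, 5.9]
    - [0, -0.5, 5.9]
  jaw: 0

```text
t: 10.8
position: [0.467, -0.0654, 0.1636]
tcp_rot: [0.531, -0.529, 0.465, -0.472]
contact_force: [0.3, 0.5, -0.6]
width: 0.0425
```

```bash
python3 -c "
from h import *
st()"
```

```text
t 10.8 pos [ 0.467  -0.0654  0.1636] jawyaw 7.11 appr [ 0.009 -0.004 -1.   ] w 0.0425 F [ 0.3  0.5 -0.6] j [-0.32  0.44  0.48  2.25 -0.4   0.51  0.59]
```

Go to (0.4628, −0.0958, 0.06), then look.

>>> play_rows:
  delta_pos:
    - [-0.002, -0.03, -0.03]
    - [-0.004, -0.031, -0.07]
    - [-0.004, -0.0305, -0.1]
    - [-0.004, -0.0305, -0.104]
    - [-0.004, -0.0305, -0.104]
  angular:
    - [0, 0, 0.5]
    - [0, 0.3, 0.5]
    - [0, 0.3, 0.5]
    - [0, 0.3, 0.5]
    - [0, 0.3, 0.5]

```text
t: 11.3
position: [0.4624, -0.0964, 0.0598]
tcp_rot: [-0.532, 0.532, -0.464, 0.468]
contact_force: [0.7, -0.1, 0.8]
width: 0.0427
```

```bash
python3 - <<'E'
from h import *
s,M=st(); p=s['position']; z=M[:,2]; x=M[:,0]
grab("side",8); grab("top",8); 
for n in("side","top"):
    im=cv2.imread(f"pics/{n}8.png"); q=proj(n,[p]).ravel(); x0,y0=int(q[0])-60,int(q[1])-60
    c=cv2.resize(im[y0:y0+120,x0:x0+120],None,fx=4,fy=4)
    b=p.copy(); b[2]=.01
    for k,w in enumerate((0,.012,-.012,.046,-.046)):
        q=proj(n,[b+z*w]).ravel(); cv2.circle(c,(int((q[0]-x0+.5)*4),int((q[1]-y0+.5)*4)),2,(0,0,255),-1)
    cv2.imwrite(f"pics/a8{n}.png",c)
cv2.imwrite('pics/a8.png',cv2.resize(np.hstack([cv2.imread('pics/a8top.png'),cv2.imread('pics/a8side.png')]),(800,400)))
E
```

```text
t 11.3 pos [ 0.4624 -0.0964  0.0598] jawyaw 7.58 appr [ 0.003 -0.004 -1.   ] w 0.0427 F [ 0.7 -0.1  0.8] j [-0.08  0.62  0.25  2.3  -0.56  0.27  0.8 ]
```

View pics/a8.png

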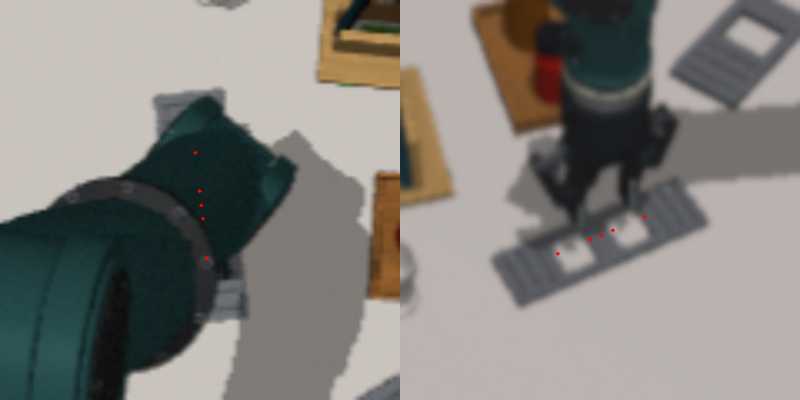

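>>> play_rows:
  delta_pos:
    - [0.0005, 0.0005, -0.015]
    - [0.0005, 0.0005, -0.03]
    - [0.0005, 0.0005, -0.04]
    - [0.0005, 0.0005, -0.044]
    - [0.0005, 0.0005, -0.0445]
  angular:
    - [0, 0, 0]
    - [0, 0, 0]
    - [0, 0, 0]
    - [0, 0, 0]
    - [0, 0, 0]

```text
t: 11.9
position: [0.4645, -0.0956, 0.0168]
tcp_rot: [0.533, -0.532, 0.463, -0.468]
contact_force: [-0.1, -0.6, -0.1]
width: 0.043
```

```bash
python3 - <<'E'
from h import *
st();grab("side",9); crop("side",9,240,360,160,260,"c9s",6)
E
```

```text
t 11.9 pos [ 0.4645 -0.0956  0.0168] jawyaw 7.66 appr [ 0.007 -0.005 -1.   ] w 0.043 F [-0.1 -0.6 -0.1] j [-0.01  0.7   0.15  2.3  -0.6   0.16  0.84]
```

View pics/c9s.png

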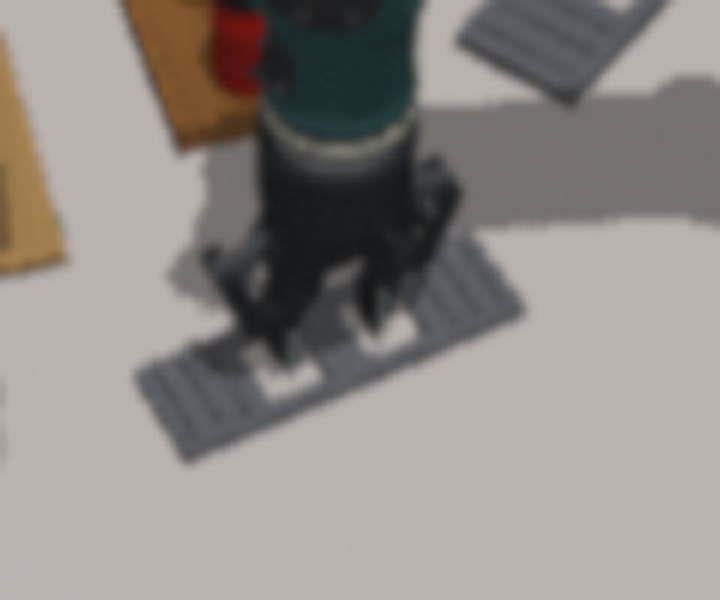

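Both fingers are in the cut-outs (crop ~ (285,360) and (375,325)). Lower slightly more, then close.

>>> play_rows:
  delta_pos:
    - [0, 0, -0.002]
    - [0, 0, -0.002]
    - [0, 0, -0.002]
    - [0, 0, -0.002]
    - [0, 0, -0.002]
  angular:
    - [0, 0, 0]
    - [0, 0, 0]
    - [0, 0, 0]
    - [0, 0, 0]
    - [0, 0, 0]
  jaw: -0.9
  force: 50

```text
t: 12.45
position: [0.4645, -0.0957, 0.0154]
tcp_rot: [0.533, -0.532, 0.462, -0.469]
contact_force: [0.1, 0.9, 5.5]
width: 0.0222
```

>>> play_rows:
  delta_pos:
    - [0, 0, 0.01]
    - [0, 0, 0.03]
    - [0.005, 0.01, 0.06]
    - [0.01, 0.03, 0.08]
    - [0.01, 0.04, 0.09]
  angular:
    - [0, 0, 0]
    - [0, 0, 0]
    - [0, 0, 0]
    - [0, 0, 0]
    - [0, 0, 0]

```text
t: 12.95
position: [0.4761, -0.0542, 0.1075]
tcp_rot: [0.534, -0.531, 0.461, -0.469]
contact_force: [0.2, 0.3, -1.8]
width: 0.022
```

```bash
python3 - <<'E'
from h import *
st();p,P=grab("side",10); crop("side",10,240,360,140,240,"c10s",6)
E
```

```text
t 12.95 pos [ 0.4761 -0.0542  0.1075] jawyaw 7.74 appr [ 0.011 -0.004 -1.   ] w 0.022 F [ 0.2  0.3 -1.8] j [-0.27  0.55  0.39  2.27 -0.52  0.39  0.69]
```

View pics/c10s.png

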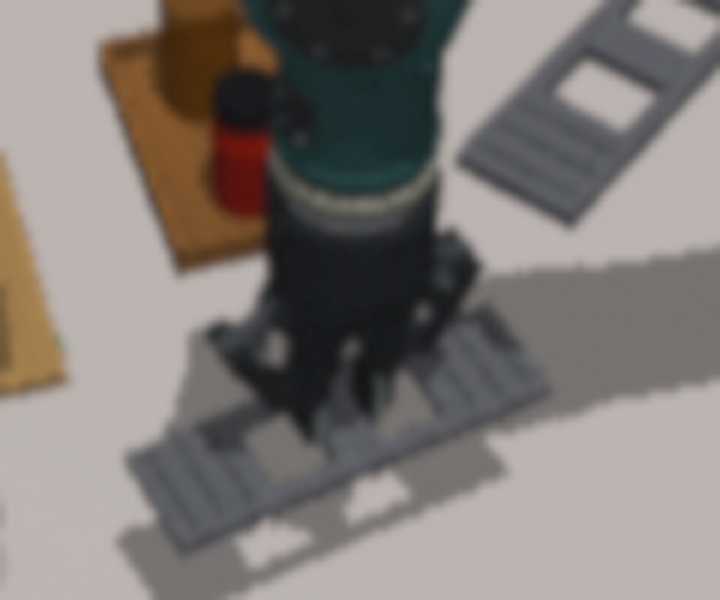

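>>> play_rows:
  delta_pos:
    - [0.005, 0.045, 0.02]
    - [0.01, 0.09, 0.03]
    - [0.015, 0.138, 0.03]
    - [0.02, 0.186, 0.03]
    - [0.024, 0.234, 0.03]
  angular:
    - [0, 0, -7]
    - [0, 0, -15]
    - [0, 0, -23]
    - [0, 0.3, -30]
    - [0, 0.5, -37]

```text
t: 13.5
position: [0.4997, 0.1831, 0.1381]
tcp_rot: [-0.355, 0.358, -0.609, 0.612]
contact_force: [0.6, -0.1, -1.6]
width: 0.0221
```

```bash
python3 -c "
from h import *
st()"
```

```text
t 13.5 pos [0.4997 0.1831 0.1381] jawyaw -29.43 appr [-0.001 -0.006 -1.   ] w 0.0221 F [ 0.6 -0.1 -1.6] j [-0.94  0.62  0.71  2.14 -0.69  0.63 -0.25]
```

>>> play_rows:
  delta_pos:
    - [0.001, 0.02, 0]
    - [0.0025, 0.04, -0.01]
    - [0.0025, 0.053, -0.03]
    - [0.0025, 0.053, -0.065]
    - [0.0025, 0.053, -0.085]
  angular:
    - [-0.3, 0, 0]
    - [-0.3, 0, 0]
    - [-0.3, 0, 0]
    - [-0.3, 0, 0]
    - [-0.3, 0, 0]

```text
t: 14.0
position: [0.5008, 0.2355, 0.0507]
tcp_rot: [-0.353, 0.36, -0.607, 0.614]
contact_force: [-0.5, -1.0, -1.4]
width: 0.0225
```

```bash
python3 - <<'E'
from h import *
st();p,P=grab("side",11); crop("side",11,230,430,220,400,"c11s",4)
E
```

```text
t 14.0 pos [0.5008 0.2355 0.0507] jawyaw -29.42 appr [-0.004 -0.012 -1.   ] w 0.0225 F [-0.5 -1.  -1.4] j [-0.91  0.76  0.56  2.12 -0.84  0.5  -0.23]
```

View pics/c11s.png

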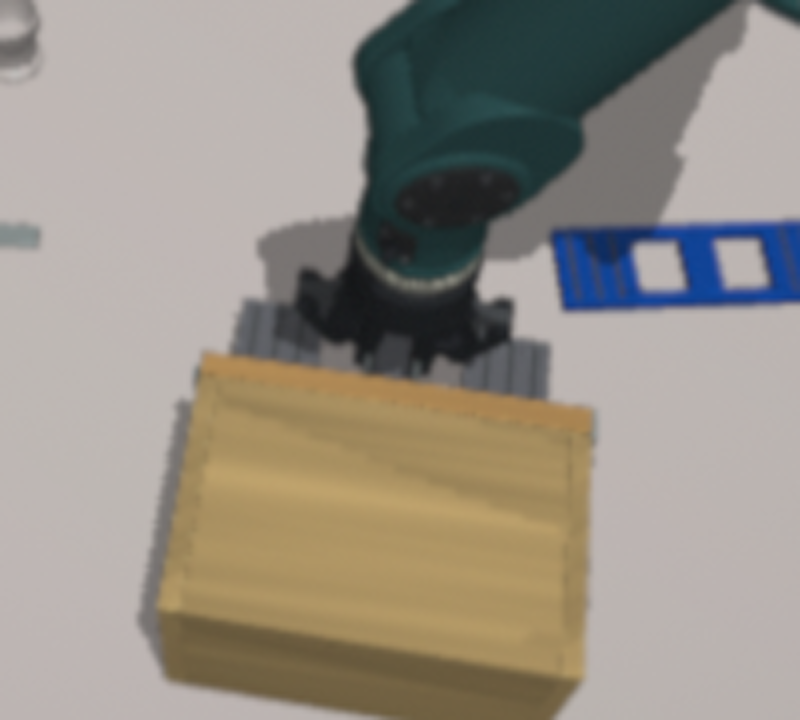

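>>> play_rows:
  delta_pos:
    - [0.0015, 0.001, -0.015]
    - [0.0015, 0.001, -0.026]
    - [0.0015, 0.001, -0.031]
    - [0.0015, 0.001, -0.034]
    - [0.0015, 0.001, -0.035]
  angular:
    - [0.5, -0.2, 0]
    - [0.7, -0.2, 0]
    - [0.7, -0.2, 0]
    - [0.7, -0.2, 0]
    - [0.7, -0.2, 0]

```text
t: 14.55
position: [0.5009, 0.2345, 0.0153]
tcp_rot: [0.354, -0.357, 0.612, -0.611]
contact_force: [-5.0, -1.3, 19.3]
width: 0.0223
```

>>> play_rows:
  delta_pos:
    - [0, 0, 0.0015]
    - [0, 0, 0.0015]
    - [0, 0, 0.0015]
    - [0, 0, 0.0015]
  angular:
    - [0, 0, 0]
    - [0, 0, 0]
    - [0, 0, 0]
    - [0, 0, 0]
  jaw: -0.05

```text
t: 14.95
position: [0.5011, 0.2349, 0.017]
tcp_rot: [0.355, -0.357, 0.611, -0.61]
contact_force: [-0.0, 0.6, -0.7]
width: 0.0407
```

>>> play_rows:
  delta_pos:
    - [0, 0, 0.015]
    - [0, 0, 0.05]
    - [0, 0, 0.09]
    - [-0.005, -0.03, 0.13]
    - [-0.01, -0.07, 0.17]
  angular:
    - [0, 0, 0]
    - [0, 0, 0]
    - [0, 0, 0]
    - [0, 0, 5]
    - [0, 0, 10]

```text
t: 15.45
position: [0.4921, 0.1709, 0.1834]
tcp_rot: [0.409, -0.411, 0.576, -0.576]
contact_force: [-0.8, -0.4, 1.2]
width: 0.0405
```

```bash
python3 - <<'E'
from h import *
np.set_printoptions(precision=4,suppress=True)
st()
O=np.array([.570,.3564]);a=np.radians(150.6);Y=np.array([np.cos(a),np.sin(a)]);X=np.array([-Y[1]*-1,-Y[0]])
X=np.array([np.sin(a),-np.cos(a)])
for n in("side","top"):
    p,P=grab(n,12); z=P[...,2]; g=p.astype(int)
    q=P[...,:2]-O; cx=q@X; cy=q@Y
    m=(z>.003)&(z<.018)&(cx<-.085)&(cx>-.2)&(abs(cy)<.15)&(g.max(2)<140)
    nc,l,stt,_=cv2.connectedComponentsWithStats(m.astype(np.uint8)); k=1+np.argmax(stt[1:,4]); R=rect(P[l==k]); print(n,R,"cab",(R[0]-O)@X,(R[0]-O)@Y,stt[k,4],np.median(z[l==k]),np.percentile(z[l==k],[5,95]))
crop("side",12,230,430,220,400,"c12s",4)
crop("top",12,60,230,120,260,"c12t",4)
E
```

```text
t 15.45 pos [0.4921 0.1709 0.1834] jawyaw -19.08 appr [-0.003 -0.001 -1.   ] w 0.0405 F [-0.8 -0.4  1.2] j [-0.96  0.53  0.74  2.14 -0.57  0.68 -0.16]
side (array([0.4938, 0.2211]), array([0.0277, 0.1987]), np.float32(150.56)) cab -0.15528209467003534 -3.278545677020344e-05 530 0.00951954114781306 [0.0057 0.0124]
top (array([0.4228, 0.2499]), array([0.0166, 0.0471]), np.float32(145.09)) cab -0.16504530341644888 0.07596142323687931 72 0.009929149367840728 [0.0052 0.0143]
```

View pics/c12s.png

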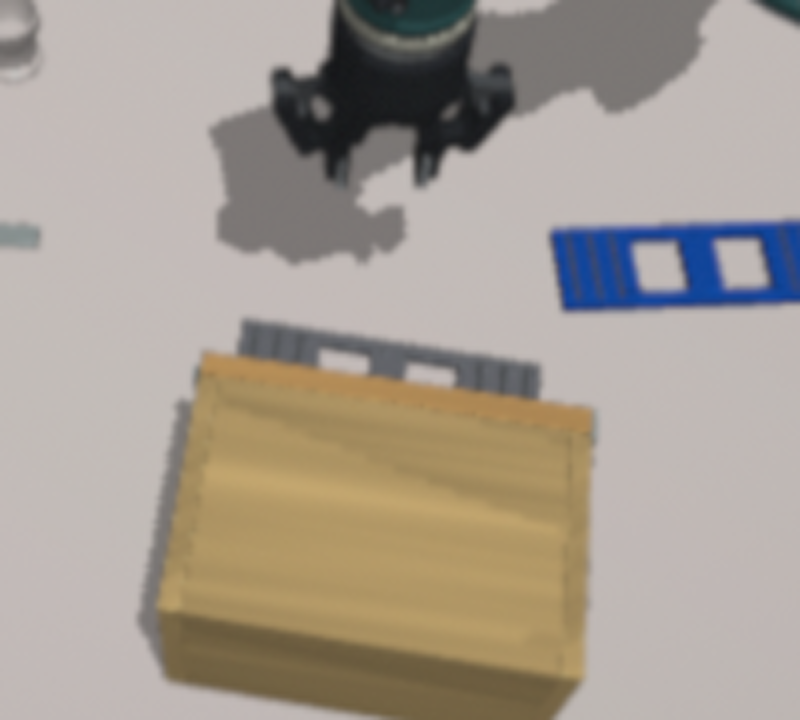

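View pics/c12t.png

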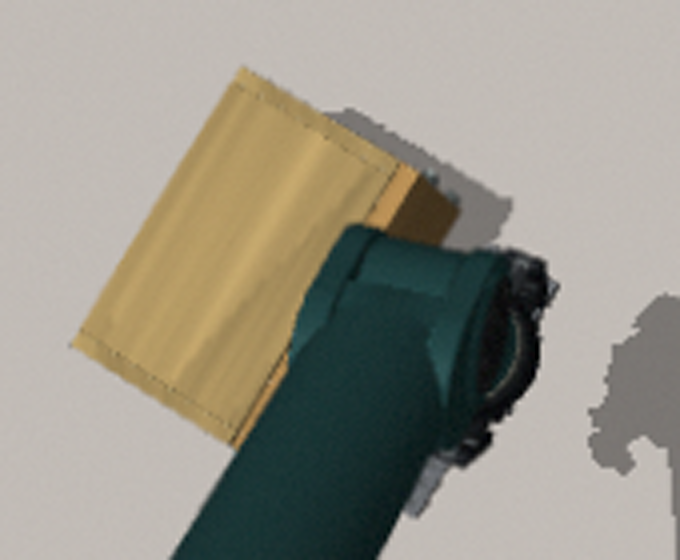

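```bash
python3 - <<'E'
from h import *
np.set_printoptions(precision=4,suppress=True)
for n in("top","side"):
    p,P=load(n,12); x,y,z=P[...,0],P[...,1],P[...,2]
    m=(x>.55)&(x<.66)&(y>-.38)&(y<-.19)&(z>.1)&(z<.25)
    X=P[m]; T=X[X[:,2]>.215]; print(n,len(X),len(T),rect(T),"ztop",np.percentile(T[:,2],[50,95]))
    for lo in np.arange(.1,.235,.015):
        k=X[(X[:,2]>=lo)&(X[:,2]<lo+.015)]
        if len(k)>5: print("  ",round(lo,3),len(k),"x",np.percentile(k[:,0]-.075*(k[:,1]+.28),[5,50,95]),"y",k[:,1].min(),k[:,1].max())
crop("side",12,180,280,100,220,"c12d",6)
crop("top",12,310,410,140,210,"c12e",7)
E
```

```text
top 803 365 (array([ 0.6097, -0.281 ]), array([0.0142, 0.1481]), np.float32(85.6)) ztop [0.2314 0.2363]
   0.1 56 x [0.6028 0.6036 0.605 ] y -0.35454685196595903 -0.21161703971590132
   0.115 47 x [0.6027 0.6038 0.6052] y -0.3464934063212086 -0.21001644073055376
   0.13 53 x [0.6027 0.6035 0.605 ] y -0.35531942441473086 -0.20717403186055555
   0.145 58 x [0.6028 0.6034 0.6044] y -0.35433796073215607 -0.2081948167545144
   0.16 53 x [0.6026 0.6036 0.606 ] y -0.3569187064779279 -0.20713372192513282
   0.175 62 x [0.6026 0.6035 0.6049] y -0.35482538532818697 -0.2074388776102331
   0.19 60 x [0.6029 0.6037 0.6049] y -0.3581548817205015 -0.20680902674077872
   0.205 75 x [0.6029 0.6036 0.6052] y -0.3535949640234466 -0.2073255161974346
   0.22 292 x [0.6038 0.6088 0.6158] y -0.35485083045604127 -0.2073725240868113
side 389 180 (array([ 0.6128, -0.279 ]), array([0.0125, 0.1505]), np.float32(85.72)) ztop [0.2291 0.2325]
   0.1 24 x [0.608  0.6169 0.6187] y -0.34954683972002054 -0.20326770090162216
   0.115 28 x [0.6079 0.6182 0.6188] y -0.33708933379239925 -0.20456196183108688
   0.13 23 x [0.6077 0.6178 0.6187] y -0.34394743979454323 -0.20573882023876489
   0.145 27 x [0.6094 0.6181 0.6187] y -0.35222552276495345 -0.20479873547937755
   0.16 30 x [0.6077 0.6171 0.6188] y -0.350984895448022 -0.2044957763207761
   0.175 27 x [0.6092 0.6177 0.6188] y -0.34311921791126787 -0.20460394401449622
   0.19 32 x [0.6069 0.6162 0.6188] y -0.35149536285984884 -0.2037340454226202
   0.205 27 x [0.6089 0.6174 0.619 ] y -0.3368791468164912 -0.20331878226582334
   0.22 171 x [0.6072 0.6132 0.6187] y -0.353628827972305 -0.20492285036714142
```

View pics/c12d.png

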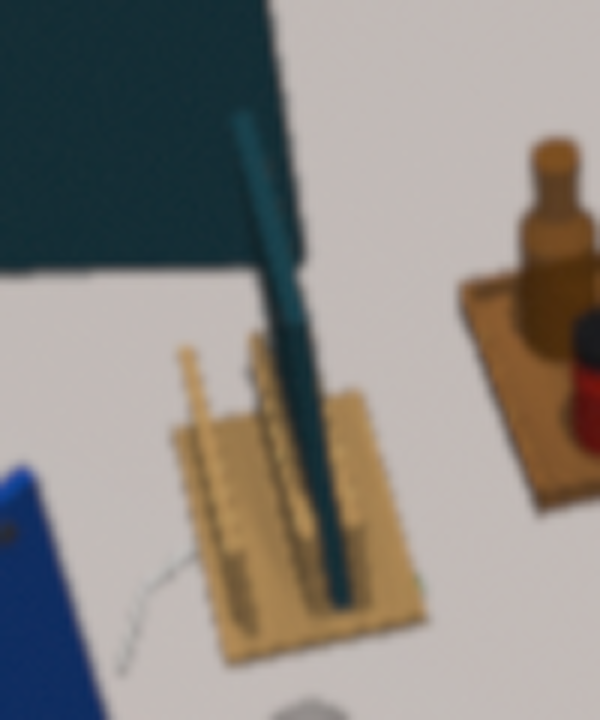

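View pics/c12e.png

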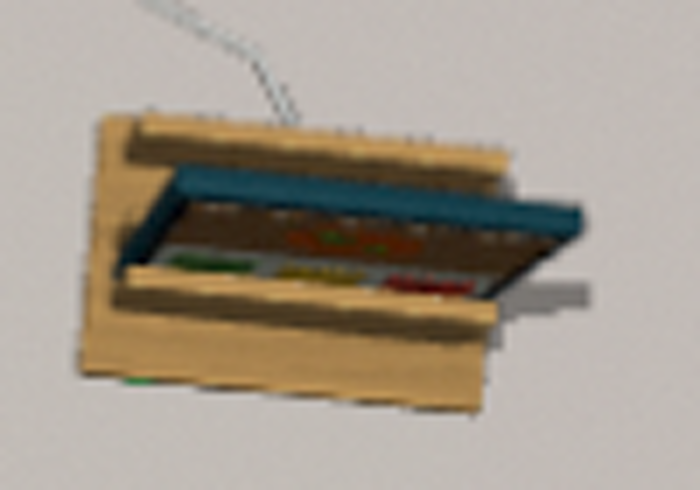

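>>> play_rows:
  delta_pos:
    - [0.01, -0.035, 0.03]
    - [0.022, -0.075, 0.055]
    - [0.034, -0.115, 0.08]
    - [0.046, -0.157, 0.1]
    - [0.058, -0.2, 0.107]
  angular:
    - [0, 0, 3]
    - [0, 0, 6]
    - [0, 0, 9]
    - [0, 0, 12]
    - [0, 0, 14.8]
  jaw: 0.1

```text
t: 16.05
position: [0.5533, -0.0366, 0.2952]
tcp_rot: [-0.48, 0.476, -0.52, 0.522]
contact_force: [-0.0, 0.4, 0.9]
width: 0.0468
```

>>> play_rows:
  delta_pos:
    - [0.012, -0.048, 0]
    - [0.024, -0.096, 0]
    - [0.036, -0.144, 0]
    - [0.048, -0.19, 0]
    - [0.06, -0.236, 0]
  angular:
    - [0, 0, 0]
    - [0, 0, 0]
    - [0, 0, 0]
    - [0, 0, 0]
    - [0, 0, 0]

```text
t: 16.55
position: [0.6137, -0.2737, 0.2942]
tcp_rot: [-0.48, 0.476, -0.521, 0.522]
contact_force: [1.0, 0.1, 0.5]
width: 0.0471
```

```bash
python3 - <<'E'
from h import *
np.set_printoptions(precision=4,suppress=True)
st()
for n,O in(("top",(.5686,.3553)),("side",(.5711,.3575))):
    O=np.array(O);a=np.radians(150.6);Y=np.array([np.cos(a),np.sin(a)]);X=np.array([np.sin(a),-np.cos(a)])
    p,P=grab(n,13); z=P[...,2]; g=p.astype(int)
    q=P[...,:2]-O; cx=q@X; cy=q@Y
    m=(z>.003)&(z<.018)&(cx<-.085)&(cx>-.2)&(abs(cy)<.15)&(g.max(2)<140)
    nc,l,stt,_=cv2.connectedComponentsWithStats(m.astype(np.uint8)); k=1+np.argmax(stt[1:,4]); R=rect(P[l==k]); print(n,R,"cab",(R[0]-O)@X,(R[0]-O)@Y,stt[k,4],np.median(z[l==k]))
    hsv=cv2.cvtColor(p,cv2.COLOR_RGB2HSV); m=(hsv[...,1]>60)&(hsv[...,0]<30)&(z>.145)&(z<.172)&(P[...,0]>.38)&(P[...,0]<.75)&(P[...,1]>.1)&(P[...,1]<.55)
    print(" cab+door front x",np.percentile(cx[m],[1,2,98]), "y",np.percentile(cy[m],[1,99]))
crop("top",13,60,230,120,260,"c13t",4)
crop("side",13,150,350,60,240,"c13s",4)
E
```

```text
t 16.55 pos [ 0.6137 -0.2737  0.2942] jawyaw -4.97 appr [ 0.006  0.003 -1.   ] w 0.0471 F [1.  0.1 0.5] j [-0.12  0.56  0.73  1.71 -0.44  1.03  0.68]
top (array([0.5058, 0.242 ]), array([0.0845, 0.2   ]), np.float32(150.3)) cab -0.1295372805269483 -0.0009071679462476144 1115 0.010100617692924363
 cab+door front x [-0.0809 -0.0797  0.0619] y [-0.1071  0.1072]
side (array([0.4944, 0.221 ]), array([0.0276, 0.1992]), np.float32(150.91)) cab -0.15657300312018718 -0.00018626305554817483 558 0.009252388337840145
 cab+door front x [-0.079  -0.0773  0.0643] y [-0.1074  0.1075]
```

View pics/c13t.png

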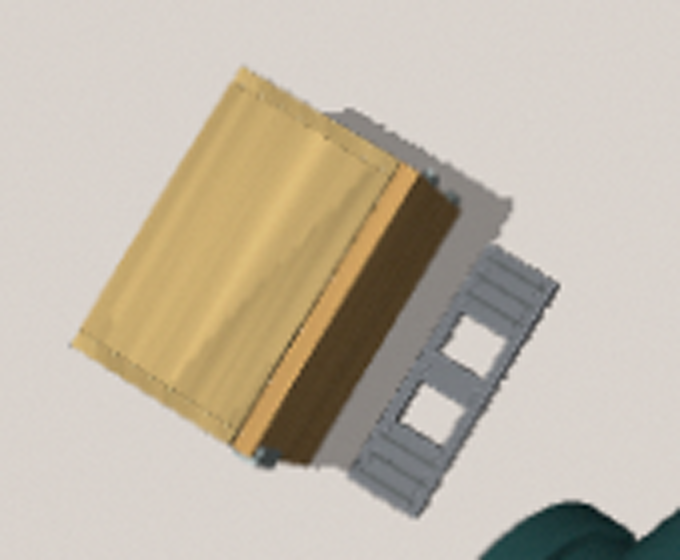

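View pics/c13s.png

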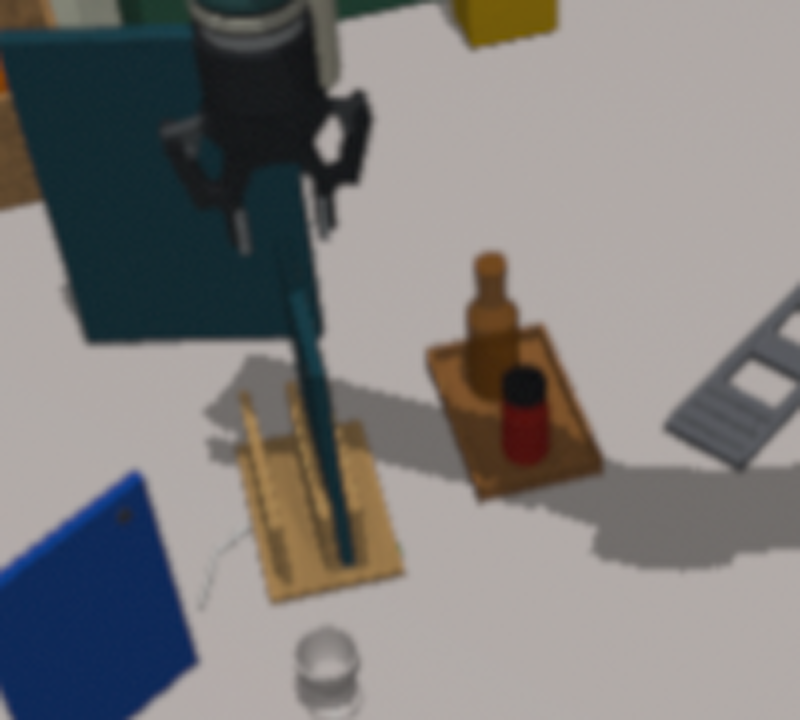

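>>> play_rows:
  delta_pos:
    - [-0.0025, -0.006, -0.025]
    - [-0.0025, -0.006, -0.055]
    - [-0.0025, -0.006, -0.08]
    - [-0.0025, -0.006, -0.093]
    - [-0.0025, -0.006, -0.096]
  angular:
    - [0, 0.3, 0.6]
    - [0, 0.3, 0.6]
    - [0, 0.3, 0.6]
    - [0, 0.3, 0.6]
    - [0, 0.3, 0.6]

```text
t: 17.15
position: [0.6091, -0.2858, 0.197]
tcp_rot: [-0.477, 0.479, -0.52, 0.522]
contact_force: [-0.7, -0.2, 0.5]
width: 0.047
```

```bash
python3 - <<'E'
from h import *
st();grab("side",14); crop("side",14,180,280,100,220,"c14",6)
E
```

```text
t 17.15 pos [ 0.6091 -0.2858  0.197 ] jawyaw -4.91 appr [-0.001 -0.003 -1.   ] w 0.047 F [-0.7 -0.2  0.5] j [-0.06  0.66  0.66  1.79 -0.52  0.87  0.76]
```

View pics/c14.png

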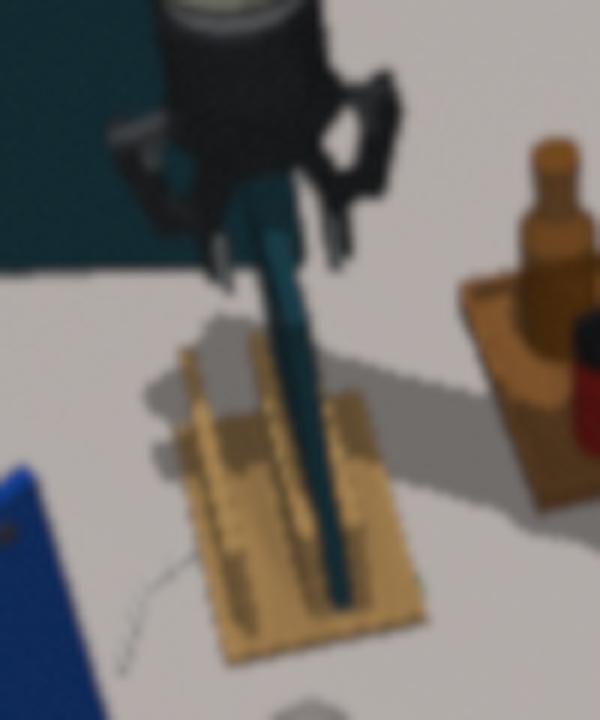

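>>> play_rows:
  delta_pos:
    - [0.002, 0.005, 0]
    - [0.002, 0.0055, 0]
    - [0.002, 0.0055, 0]
  angular:
    - [0, 0, 0.5]
    - [0, 0, 0.5]
    - [0, 0, 0.5]

```text
t: 17.5
position: [0.6125, -0.2806, 0.199]
tcp_rot: [-0.48, 0.481, -0.517, 0.52]
contact_force: [-0.0, 0.2, -0.5]
width: 0.047
```

>>> play_rows:
  delta_pos:
    - [0, 0, 0]
    - [0, 0, 0]
    - [0, 0, 0]
    - [0, 0, 0]
    - [0, 0, 0]
  angular:
    - [0, 0, 0]
    - [0, 0, 0]
    - [0, 0, 0]
    - [0, 0, 0]
    - [0, 0, 0]
  jaw: -1
  force: 70

```text
t: 18.0
position: [0.6127, -0.2809, 0.1997]
tcp_rot: [-0.48, 0.481, -0.517, 0.521]
contact_force: [-0.9, 0.7, 5.5]
width: 0.0113
```

```bash
python3 -c "
from h import *
st()"
```

```text
t 18.0 pos [ 0.6127 -0.2809  0.1997] jawyaw -4.36 appr [ 0.003 -0.005 -1.   ] w 0.0113 F [-0.9  0.7  5.5] j [-0.07  0.66  0.66  1.79 -0.51  0.87  0.76]
```

>>> play_rows:
  delta_pos:
    - [0, 0, 0.012]
    - [0, 0, 0.03]
    - [0, 0, 0.052]
    - [0, 0, 0.074]
    - [0, 0, 0.095]
  angular:
    - [0, 0, 0]
    - [0, 0, 0]
    - [0, 0, 0]
    - [0, 0, 0]
    - [0, 0, 0]

```text
t: 18.5
position: [0.6118, -0.2802, 0.2946]
tcp_rot: [-0.48, 0.481, -0.518, 0.52]
contact_force: [-0.1, 0.1, -3.9]
width: 0.0112
```

>>> play_rows:
  delta_pos:
    - [0, 0, 0.02]
    - [0, 0, 0.03]
    - [0, 0, 0.03]
  angular:
    - [0, 0, 0]
    - [0, 0, 0]
    - [0, 0, 0]

```text
t: 18.8
position: [0.6121, -0.2806, 0.3256]
tcp_rot: [-0.48, 0.481, -0.517, 0.521]
contact_force: [0.6, -0.6, -4.1]
width: 0.0109
```

```bash
python3 - <<'E'
from h import *
st();p,P=grab("side",15); crop("side",15,140,300,60,240,"c15",4)
X=P[(P[...,0]>.55)&(P[...,0]<.67)&(P[...,1]>-.38)&(P[...,1]<-.19)&(P[...,2]>.1)]
print(X[:,2].min(),np.percentile(X[:,2],2))
E
```

```text
t 18.8 pos [ 0.6121 -0.2806  0.3256] jawyaw -4.38 appr [ 0.002 -0.005 -1.   ] w 0.0109 F [ 0.6 -0.6 -4.1] j [-0.13  0.54  0.75  1.67 -0.41  1.09  0.67]
0.13482008858400718 0.18836260873391258
```

View pics/c15.png

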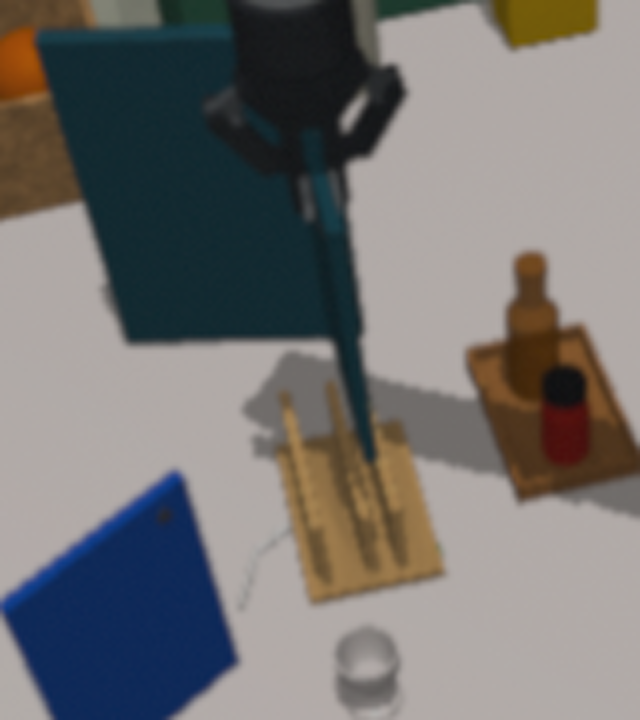

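>>> play_rows:
  delta_pos:
    - [-0.022, 0.02, 0.005]
    - [-0.045, 0.055, 0.01]
    - [-0.065, 0.095, 0.01]
    - [-0.08, 0.14, 0.01]
    - [-0.09, 0.185, 0.01]
  angular:
    - [0, 0, 2]
    - [0, 0, 7]
    - [0, 0, 14]
    - [0, 0, 22]
    - [0, 0, 30]

```text
t: 19.35
position: [0.5187, -0.0937, 0.3328]
tcp_rot: [-0.598, 0.6, -0.375, 0.376]
contact_force: [0.9, 1.2, -4.6]
width: 0.0114
```

>>> play_rows:
  delta_pos:
    - [-0.01, 0.045, 0]
    - [-0.02, 0.09, 0]
    - [-0.026, 0.135, 0]
    - [-0.03, 0.18, 0]
    - [-0.03, 0.22, 0]
  angular:
    - [0, 0, 7]
    - [0, 0, 14]
    - [0, 0, 21]
    - [0, 0, 28]
    - [0, 0, 35]

```text
t: 19.85
position: [0.4864, 0.1284, 0.3314]
tcp_rot: [-0.684, 0.686, -0.177, 0.175]
contact_force: [0.9, -0.2, -5.6]
width: 0.0114
```

```bash
python3 - <<'E'
from h import *
st();p,P=grab("side",16); crop("side",16,200,440,150,390,"c16",3)
E
```

```text
t 19.85 pos [0.4864 0.1284 0.3314] jawyaw 61.21 appr [-0.003 -0.003 -1.   ] w 0.0114 F [ 0.9 -0.2 -5.6] j [-0.73  0.22  0.46  2.01 -0.12  0.94  0.86]
```

View pics/c16.png

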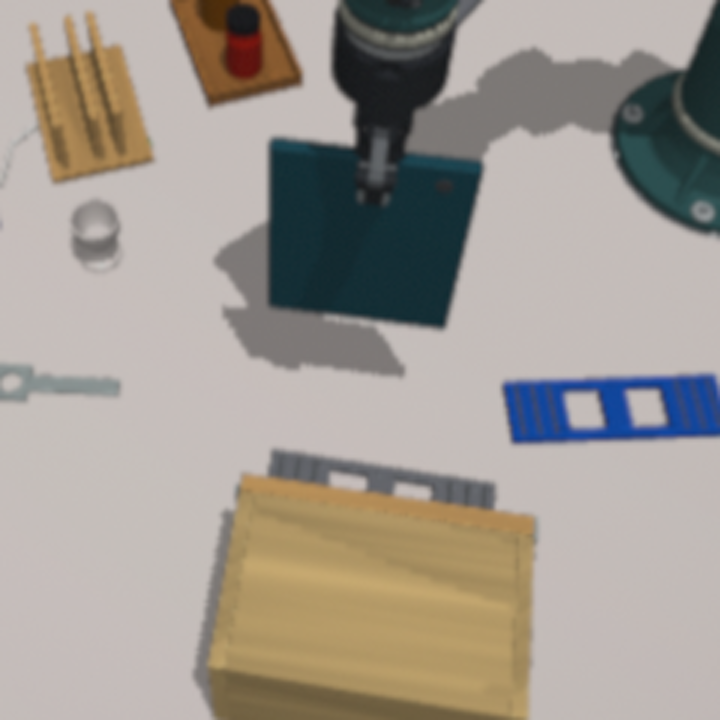

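>>> play_rows:
  delta_pos:
    - [0.004, 0.023, 0]
    - [0.008, 0.046, -0.01]
    - [0.012, 0.069, -0.03]
    - [0.016, 0.092, -0.045]
    - [0.02, 0.115, -0.06]
  angular:
    - [-3.3, 1.9, -0.5]
    - [-6.6, 3.7, -0.5]
    - [-10, 5.6, -0.5]
    - [-13.3, 7.5, -0.5]
    - [-16.3, 9.2, -0.5]

```text
t: 20.4
position: [0.5066, 0.2539, 0.2693]
tcp_rot: [-0.565, 0.787, -0.204, 0.14]
contact_force: [0.5, 0.2, -3.5]
width: 0.0111
```

```bash
cat >> h.py <<'E'
def cab():
    s,M=st(); O=np.array([.570,.3564]);a=np.radians(150.6);Y=np.array([np.cos(a),np.sin(a),0]);X=np.array([np.sin(a),-np.cos(a),0]);Z=np.array([0,0,1.])
    p=s['position']; q=p-np.r_[O,0]
    t=-M[:,1]; side=M[:,0]; nrm=M[:,2]
    print("cab tcp",(q@X).round(4),(q@Y).round(4),p[2].round(4)," tilt deg fwd",np.degrees(np.arctan2(t@X,t[2])).round(2),"roll",np.degrees(np.arctan2(t@Y,t[2])).round(2),"yaw err",np.degrees(np.arctan2(nrm@Y,nrm@X)).round(2))
    b=p-.188*t; q=b-np.r_[O,0]; print("bottom mid",(q@X).round(4),(q@Y).round(4),b[2].round(4))
    d=np.array([-.0834-(q@X),.158-b[2]]); # back surface gap at door top
E
python3 - <<'E'
from h import *
cab();p,P=grab("side",17); crop("side",17,200,440,150,390,"c17",3)
E
```

```text
t 20.4 pos [0.5066 0.2539 0.2693] jawyaw 61.49 appr [-0.163 -0.278 -0.947] w 0.0111 F [ 0.5  0.2 -3.5] j [-0.91  0.51  0.43  1.79 -0.04  1.16  0.59]
cab tcp -0.1205 0.0049 0.2693  tilt deg fwd 18.77 roll -0.34 yaw err 0.89
bottom mid -0.181 0.006 0.0913
```

View pics/c17.png

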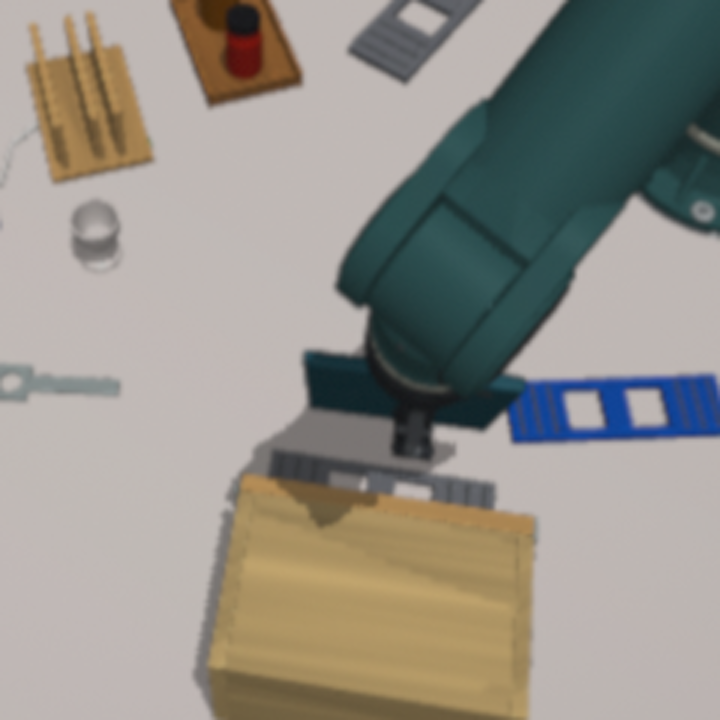

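>>> play_rows:
  delta_pos:
    - [0.005, 0.006, -0.018]
    - [0.01, 0.013, -0.036]
    - [0.015, 0.02, -0.052]
    - [0.019, 0.025, -0.065]
    - [0.021, 0.0275, -0.071]
  angular:
    - [0, 0, -0.3]
    - [0, 0, -0.6]
    - [0, 0, -0.6]
    - [0, 0, -0.6]
    - [0, 0, -0.6]

```text
t: 20.95
position: [0.5272, 0.2891, 0.1923]
tcp_rot: [-0.565, 0.786, -0.206, 0.14]
contact_force: [0.2, 0.0, -3.7]
width: 0.0112
```

```bash
python3 - <<'E'
from h import *
cab();grab("top",18);p,P=grab("side",18); crop("side",18,200,400,200,380,"c18",4);crop("top",18,60,260,120,280,"c18t",4)
E
```

```text
t 20.95 pos [0.5272 0.2891 0.1923] jawyaw 61.42 appr [-0.167 -0.276 -0.947] w 0.0112 F [ 0.2  0.  -3.7] j [-0.9   0.65  0.39  1.76 -0.09  1.07  0.59]
cab tcp -0.0796 0.0042 0.1923  tilt deg fwd 18.79 roll -0.59 yaw err 0.82
bottom mid -0.1402 0.006 0.0143
```

View pics/c18.png

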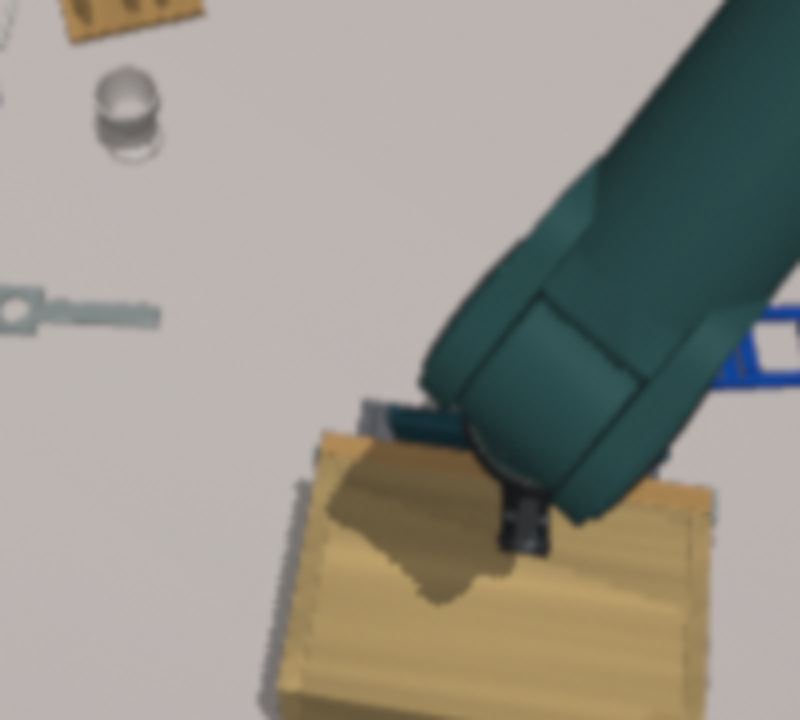

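View pics/c18t.png

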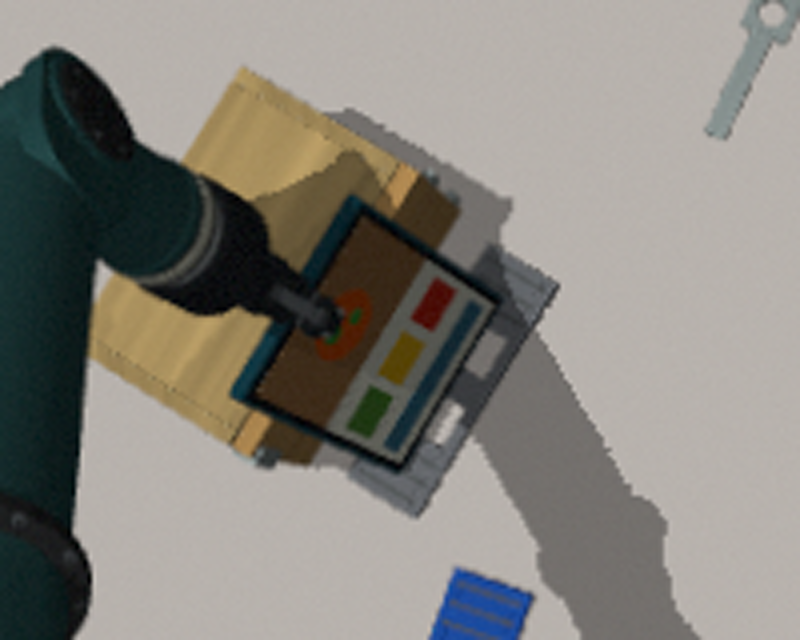

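>>> play_rows:
  delta_pos:
    - [0, 0, -0.001]
    - [0, 0, -0.002]
    - [0, 0, -0.003]
    - [0, 0, -0.003]
  angular:
    - [0, 0, 0]
    - [0, 0, 0]
    - [0, 0, 0]
    - [0, 0, 0]

```text
t: 21.45
position: [0.5274, 0.2889, 0.1906]
tcp_rot: [-0.566, 0.786, -0.206, 0.14]
contact_force: [0.1, -0.6, -3.2]
width: 0.011
```

```bash
python3 -c "
from h import *
cab()"
```

```text
t 21.45 pos [0.5274 0.2889 0.1906] jawyaw 61.41 appr [-0.166 -0.275 -0.947] w 0.011 F [ 0.1 -0.6 -3.2] j [-0.9   0.65  0.39  1.77 -0.09  1.06  0.59]
cab tcp -0.0797 0.004 0.1906  tilt deg fwd 18.73 roll -0.56 yaw err 0.81
bottom mid -0.1401 0.0057 0.0125
```

>>> play_rows:
  delta_pos:
    - [0, 0, -0.0015]
    - [0, 0, -0.003]
    - [0, 0, -0.0035]
    - [0, 0, -0.0035]
  angular:
    - [0, 0, 0]
    - [0, 0, 0]
    - [0, 0, 0]
    - [0, 0, 0]

```text
t: 21.85
position: [0.5279, 0.2897, 0.1897]
tcp_rot: [-0.566, 0.786, -0.206, 0.14]
contact_force: [-1.4, 2.8, 9.5]
width: 0.0115
```

```bash
python3 -c "
from h import *
cab()"
```

```text
t 21.85 pos [0.5279 0.2897 0.1897] jawyaw 61.41 appr [-0.165 -0.275 -0.947] w 0.0115 F [-1.4  2.8  9.5] j [-0.9   0.65  0.39  1.76 -0.09  1.06  0.59]
cab tcp -0.0788 0.0039 0.1897  tilt deg fwd 18.68 roll -0.55 yaw err 0.81
bottom mid -0.139 0.0056 0.0116
```

>>> play_rows:
  delta_pos:
    - [0.0008, 0.0014, 0]
    - [0.0016, 0.0028, 0]
    - [0.0016, 0.0028, 0]
    - [0.0016, 0.0028, 0]
  angular:
    - [-0.4, 0.25, 0]
    - [-0.87, 0.5, 0]
    - [-0.87, 0.5, 0]
    - [-0.87, 0.5, 0]

```text
t: 22.25
position: [0.5295, 0.2922, 0.1893]
tcp_rot: [-0.559, 0.791, -0.207, 0.138]
contact_force: [-0.1, -0.4, -2.0]
width: 0.011
```

```bash
python3 -c "
from h import *
cab()"
```

```text
t 22.25 pos [0.5295 0.2922 0.1893] jawyaw 61.41 appr [-0.174 -0.29  -0.941] w 0.011 F [-0.1 -0.4 -2. ] j [-0.9   0.66  0.4   1.75 -0.09  1.08  0.58]
cab tcp -0.0758 0.0038 0.1893  tilt deg fwd 19.74 roll -0.56 yaw err 0.81
bottom mid -0.1393 0.0056 0.0123
```

>>> play_rows:
  delta_pos:
    - [0.0008, 0.0014, -0.0008]
    - [0.0016, 0.0028, -0.0016]
    - [0.0024, 0.0042, -0.0022]
    - [0.0024, 0.0042, -0.0022]
  angular:
    - [-0.4, 0.25, 0]
    - [-0.87, 0.5, 0]
    - [-1.3, 0.74, 0]
    - [-1.3, 0.74, 0]

```text
t: 22.65
position: [0.5305, 0.2933, 0.1877]
tcp_rot: [-0.545, 0.8, -0.211, 0.135]
contact_force: [-3.9, -5.1, 4.3]
width: 0.0111
```

```bash
python3 -c "
from h import *
cab()"
```

```text
t 22.65 pos [0.5305 0.2933 0.1877] jawyaw 61.28 appr [-0.191 -0.317 -0.929] w 0.0111 F [-3.9 -5.1  4.3] j [-0.9   0.68  0.4   1.73 -0.08  1.12  0.57]
cab tcp -0.0743 0.0034 0.1877  tilt deg fwd 21.72 roll -0.68 yaw err 0.68
bottom mid -0.1439 0.0055 0.013
```

>>> play_rows:
  delta_pos:
    - [0, 0, 0]
    - [0, 0, 0]
  angular:
    - [0, 0, 0]
    - [0, 0, 0]
  force: 20

```text
t: 22.85
position: [0.5304, 0.2928, 0.1873]
tcp_rot: [-0.544, 0.8, -0.212, 0.135]
contact_force: [-1.7, -3.5, -1.4]
width: 0.0114
```

```bash
python3 -c "
from h import *
cab()"
```

```text
t 22.85 pos [0.5304 0.2928 0.1873] jawyaw 61.25 appr [-0.192 -0.318 -0.928] w 0.0114 F [-1.7 -3.5 -1.4] j [-0.9   0.68  0.4   1.73 -0.08  1.12  0.57]
cab tcp -0.0749 0.0033 0.1873  tilt deg fwd 21.8 roll -0.69 yaw err 0.65
bottom mid -0.1447 0.0054 0.0128
```

>>> play_rows:
  delta_pos:
    - [0, 0, 0]
    - [0, 0, 0]
    - [0, 0, 0]
    - [0, 0, 0]
  angular:
    - [0, 0, 0]
    - [0, 0, 0]
    - [0, 0, 0]
    - [0, 0, 0]
  jaw: -0.3

```text
t: 23.25
position: [0.5308, 0.2935, 0.1875]
tcp_rot: [-0.545, 0.8, -0.211, 0.135]
contact_force: [-0.7, -0.0, -0.4]
width: 0.0297
```

```bash
python3 - <<'E'
from h import *
cab();grab("top",19);grab("side",19);crop("top",19,60,260,120,280,"c19t",4);crop("side",19,200,400,200,380,"c19",4)
E
```

```text
t 23.25 pos [0.5308 0.2935 0.1875] jawyaw 61.3 appr [-0.191 -0.317 -0.929] w 0.0297 F [-0.7 -0.  -0.4] j [-0.9   0.68  0.4   1.73 -0.08  1.12  0.57]
cab tcp -0.074 0.0033 0.1875  tilt deg fwd 21.72 roll -0.66 yaw err 0.7
bottom mid -0.1436 0.0054 0.0129
```

View pics/c19t.png

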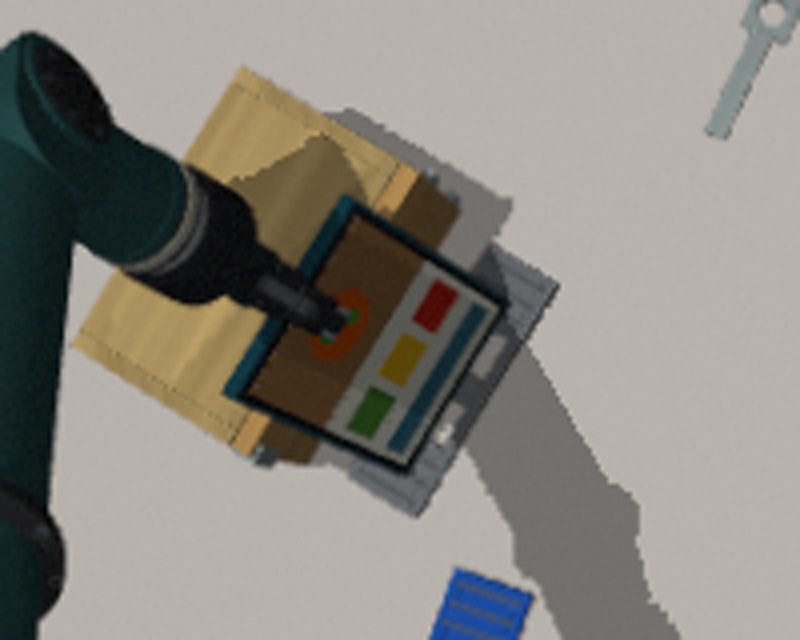

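View pics/c19.png

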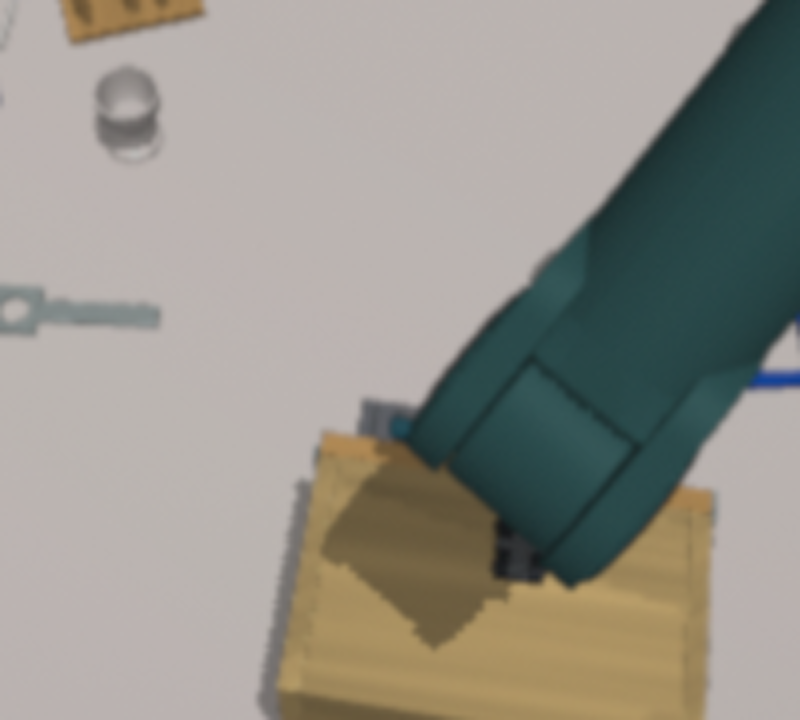

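>>> play_rows:
  delta_pos:
    - [0.001, 0.002, 0.006]
    - [0.004, 0.0065, 0.019]
    - [0.008, 0.013, 0.037]
    - [0.012, 0.02, 0.058]
    - [0.016, 0.027, 0.08]
  angular:
    - [0, 0, 0]
    - [0, 0, 0]
    - [0, 0, 0]
    - [0, 0, 0]
    - [0, 0, 0]

```text
t: 23.85
position: [0.5471, 0.3209, 0.2693]
tcp_rot: [-0.545, 0.8, -0.211, 0.135]
contact_force: [-0.1, 0.6, -0.5]
width: 0.0298
```

>>> play_rows:
  delta_pos:
    - [0.005, 0.008, 0.03]
    - [0.008, 0.012, 0.07]
    - [0.0, 0.02, 0.1]
    - [-0.02, 0.05, 0.12]
    - [-0.04, 0.09, 0.13]
  angular:
    - [0, 0, 0]
    - [0, 0, 0]
    - [0, 0, 0]
    - [0, 0, 0]
    - [0, 0, 0]

```text
t: 24.35
position: [0.509, 0.4094, 0.4042]
tcp_rot: [-0.546, 0.798, -0.212, 0.139]
contact_force: [1.1, 0.4, 0.4]
width: 0.0301
```

```bash
python3 - <<'E'
from h import *
cab();grab("top",20);grab("side",20)
np.set_printoptions(precision=4,suppress=True)
for n,O in(("top",(.5686,.3553)),("side",(.5711,.3575))):
    O=np.array(O);a=np.radians(150.6);Y=np.array([np.cos(a),np.sin(a)]);X=np.array([np.sin(a),-np.cos(a)])
    p,P=load(n,20); q=P[...,:2]-O; cx=q@X; cy=q@Y; z=P[...,2]
    m=(z>.02)&(z<.25)&(cx<-.01)&(cx>-.17)&(abs(cy)<.14)
    if n=="top":
        # fit screen plane
        m2=(z>.03)&(z<.19)&(abs(cy)<.05)&(cx<-.085); A=np.c_[z[m2],cy[m2],np.ones(m2.sum())]; c=np.linalg.lstsq(A,cx[m2],rcond=None)[0]; print("lean deg",np.degrees(np.arctan(c[0])),"square",np.degrees(np.arctan(c[1])),"front at z0",c[2],m2.sum())
        m3=(z>.178)&(z<.25)&(abs(cy)<.14)&(cx>-.12)&(cx<.0); print("tablet y range",np.percentile(cy[m3],[1,99]),"z",np.percentile(z[m3],99))
        m4=(z>.145)&(z<.172)&(cx>-.1)&(abs(cy)>.08)&(abs(cy)<.11); print("door front",np.percentile(cx[m4],2))
        g=p.astype(int); m5=(z>.003)&(z<.018)&(cx<-.1)&(cx>-.2)&(abs(cy)<.12)&(g.max(2)<140); print("trivet outer",np.percentile(cx[m5],1),np.percentile(cy[m5],[1,99]))
E
```

```text
t 24.35 pos [0.509  0.4094 0.4042] jawyaw 60.88 appr [-0.187 -0.313 -0.931] w 0.0301 F [1.1 0.4 0.4] j [-1.04  0.56  0.42  1.39 -0.08  1.59  0.44]
cab tcp 0.0162 0.0792 0.4042  tilt deg fwd 21.4 roll -0.55 yaw err 0.28
bottom mid -0.0523 0.0809 0.2292
lean deg 54.90979060259346 square -15.597659817427665 front at z0 -0.29765510069616863 1290
tablet y range [-0.0684  0.0767] z 0.22204979765071775
door front -0.07948890978213444
trivet outer -0.1958593773351954 [-0.0997  0.0991]
```

View pics/top20.png

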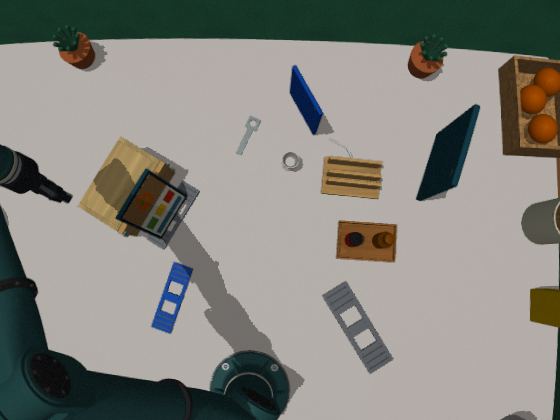

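View pics/side20.png

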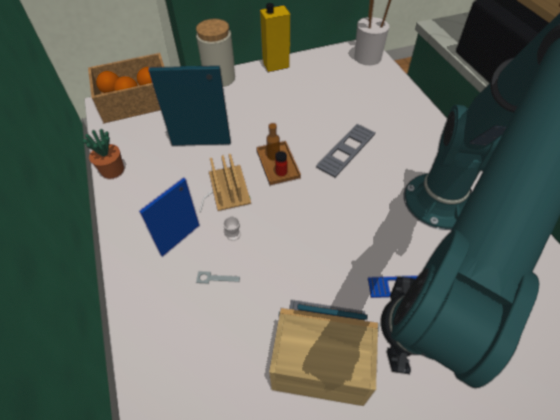

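```bash
python3 - <<'E'
from h import *
np.set_printoptions(precision=4,suppress=True)
O=np.array((.5686,.3553));a=np.radians(150.6);Y=np.array([np.cos(a),np.sin(a)]);X=np.array([np.sin(a),-np.cos(a)])
p,P=load("top",20); q=P[...,:2]-O; cx=q@X; cy=q@Y; z=P[...,2]; g=p.astype(int)
m=(z>.03)&(z<.2)&(abs(cy)<.06)&(cx<-.06)&(cx>-.165)
for it in range(6):
    A=np.c_[z[m],cy[m],np.ones(m.sum())]; c=np.linalg.lstsq(A,cx[m],rcond=None)[0]
    res=abs(cx-(c[0]*z+c[1]*cy+c[2])); m=m&(res<max(.004,.03/(it+1)))
print("lean",np.degrees(np.arctan(c[0])),"square",np.degrees(np.arctan(c[1])),"front z.01",c[0]*.01+c[2],m.sum())
m=(z>.003)&(z<.018)&(cx<-.085)&(cx>-.19)&(abs(cy)<.12)&(g.max(2)<150)&(np.ptp(g,axis=2)<35)
nc,l,s,_=cv2.connectedComponentsWithStats(m.astype(np.uint8))
for k in range(1,nc):
    if s[k,4]>60:
        print("trivet",s[k,4],rect(P[l==k]),np.percentile(cx[l==k],[1,99]),np.percentile(cy[l==k],[1,99]))
crop("top",20,60,260,120,280,"c20t",4)
E
```

```text
lean 21.881119601168344 square -0.1543888404557959 front z.01 -0.15300789376064733 1720
trivet 694 (array([0.4986, 0.2319]), array([0.0759, 0.202 ]), np.float32(154.06)) [-0.1728 -0.1096] [-0.0989  0.0998]
```

View pics/c20t.png

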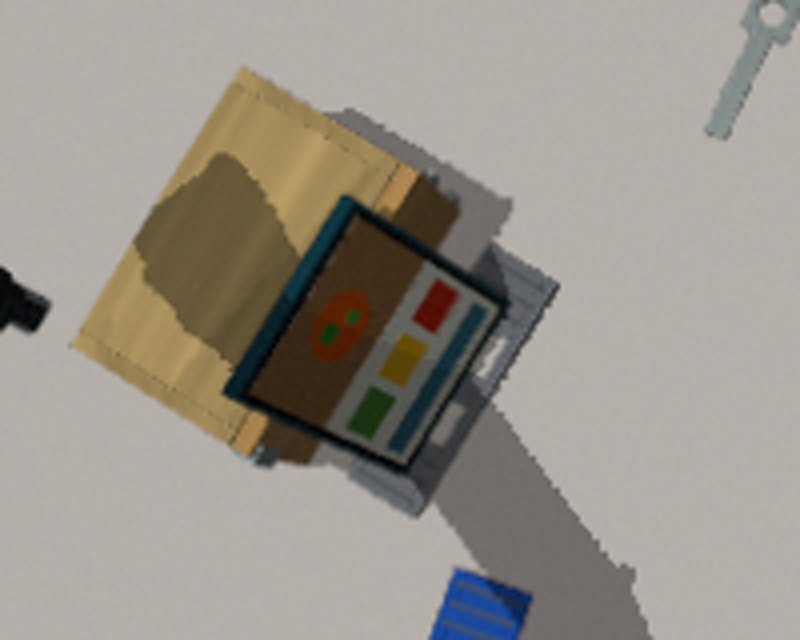

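>>> play_rows:
  delta_pos:
    - [0, 0, 0]
    - [0, 0, 0]
    - [0, 0, 0]
  angular:
    - [0, 0, 0]
    - [0, 0, 0]
    - [0, 0, 0]

```text
t: 24.75
position: [0.5037, 0.4189, 0.4019]
tcp_rot: [-0.549, 0.799, -0.208, 0.131]
contact_force: [-1.1, 0.2, -0.0]
width: 0.0296
```

```bash
python3 -c "
from h import *
st(); print(r.close_job())"
```

```text
t 24.75 pos [0.5037 0.4189 0.4019] jawyaw 61.97 appr [-0.187 -0.31  -0.932] w 0.0296 F [-1.1  0.2 -0. ] j [-1.05  0.56  0.42  1.38 -0.08  1.59  0.44]
the job is handed in; nothing more can be done
None
```

The job was handed in at t = 24.75 s. The amber bottle stands in the free half of the tray, the door is shut and the smaller grey trivet lies along its foot. The tablet stands on the trivet leaning against the door, with the gripper clear.

**Last checks, from the camera:**
- **Tablet:** it leans about 21.9° back, is square to the door within about 0.2°, and its centre is about 4 mm off the middle. The screen faces out. Its foot is on the middle part of the trivet.
- **Trivet:** its centre is about 141 mm in front of the cabinet origin, so it stands about 31 mm clear of the door (limit 45 mm). It is centred within 1 mm.
- **Door:** its front face reads about −79.5 mm against −80 mm for fully shut.
- **Bottle and bystanders:** the bottle looks upright in the tray. The egg cup, opener and jar look unmoved by eye, but I did not measure them.

**Disagreements:**
- The two cameras differed by about 2 to 3 mm.
- The door's position felt through the arm was about 3 mm further out than the cameras gave.
- My first automatic fit of the tablet's lean included stray points and gave a wrong value of about 55°. The cleaned-up fit gave the 21.9° above, and the arm's own reading at release was 21.7°.
- The contact forces on the tablet after I let go were not measured. At release the arm's readings suggested about 2.5 N on the trivet and about 4 N on the door, and the tablet stayed put.

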